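# Gently load a car radio into the bench test cradle

### The arm

A 6-joint arm with a two-finger parallel gripper is mounted at the origin on the work surface. World frame = base frame: x ahead of the robot, y to its left, z up, the work surface at z = 0. Lengths are in m, angles in degrees, forces in N, time in s.
With the tool pointing down it reaches from about 0.35 to 0.975 m from the base axis. Payload 17.4 kg.
Tool frame: the origin (TCP) lies midway between the tips of the shut fingers; the grasp point (between the pads) lies 19 mm behind it; z points along the fingers, y is the line along which they close (so a half turn about z gives the same grasp; the last joint's range is limited). The gripper opens to 85 mm and grips with 20 to 120 N. Pads are 22 mm wide; open, the fingers measure 114 mm over their backs; the gripper's body (76 mm by 85 mm) begins 54 mm behind the grasp point. The pads swing forward as they close: fully open they stand 13 mm farther back than shut.
Start: joints at [-70.405, 6.646, 82.598, -0, 90.757, -2.166], TCP at [0.25, -0.627, 0.211] pointing down, gripper open.
Joint ranges: [-162.19, 162.19], [-47.58, 125.68], [4.15, 143.07], [-65.23, 245.23], [0.69, 171.88], [-170.13, 170.13]. Speed limits (degrees/s): [108.29, 108.29, 127.2, 180, 180, 180].

### API

Orientations are given as [roll, pitch, yaw] about the fixed x, y, z axes, in that order (R = Rz(yaw) Ry(pitch) Rx(roll)).
In Python, from workcell import telemetry, read_camera, camera_params, arm gives the robot as it stands.
- The arm moves only by the shell command python3 -m crank 'ROWS' [FORCE]. ROWS is JSON, a list of rows, each a list of 3 entries, a list of its own where there are three numbers: the turn, a rotation vector about the tool's x, y, z in rad, then the shift along the tool's x, y, z in m, then the finger opening in m, from 0 to 0.0854. In form: [[[rx, ry, rz], [dx, dy, dz], grip], ...]. A call has 1 to 10 rows; each row is the pose to reach, as a shift and turn from the pose commanded when the call began, along the tool's axes at that moment; what a row does not reach only later rows make up. A row lasts 1/12 s, in which the tool goes at most 41.7 mm and 7.16 degrees, less where a joint would pass 70% of its speed; a pose out of reach is approached as far as the arm can. A call with a gripper value outside its range is refused whole. The fingers move at their own pace and stop on an object; FORCE is the grip in N (left out, the last holds). Time passes only in rows, so rows that repeat a pose let the fingers close. It gives the time, the measured TCP pose, the force, the opening and the grip force at its end, in the units of the state.
- telemetry.get_state(): the state, without advancing time (a new reading comes with each control period).
- read_camera(name): name is "side" or "top"; returns (picture, depth): 400x640x3 uint8, red, green, blue; 400x640 float32, m along the optical axis (not along the pixel's ray), 0 where there is no reading.
- camera_params(name): a dict with "mtx" (3x3 intrinsics, pixels), "xyz" and "rotation" of the camera in the world. Camera axes: x right, y down, z forward; pixel columns grow to the right and rows downward; lengths in m; the calibration is good to about 2 mm. A picture is of the moment at which its call begins. camera_params takes no time and is no camera call.
- arm.finish_job(): hands the job in; it is judged then, once.
The state is a dict: "time_s": time; "joints": joint angles; "joint_vel": joint speeds; "joint_torque": joint torques, N m; "tcp_pos": TCP position; "orientation": TCP orientation; "wrist_force": force on the tool from outside, world axes, zero at the start; "ft_torque": the same for the moment, N m; "width": finger opening in m; "finger_force": force on a finger pad.
Only numpy, scipy, OpenCV 4.12 (cv2) and the standard library are available. Lean on these libraries where they do the work, as an engineer would, in place of code of your own. Each camera call takes 0.05 s, during which the arm holds its last target. There are 200 camera calls.

### The job

Load the car radio for its bench test: tip the cradle's clamp open, push the radio along the cradle until its front is level with the front edges of the two side cheeks, lower the clamp until its spring foot is pressed about halfway in on top of the radio, then press the tester's button. Be gentle: never push on the radio with more than 15 N, and do not squash the spring foot to its end. Leave everything else on the bench where it is.

Things in the scene. Friction and masses are not known exactly. Their poses are not given: they have to be found in the camera images.
- cradle: Fixed. Origin at table height, midway between the front edges of its two upright side cheeks; x: direction in which the radio is pushed in, z up. Dark base plate 6 mm thick, 250 mm wide, x = -260 to 210 mm; the radio slides on it. Steel cheeks x = 0 to 130 mm, inner faces y = +-96 mm, tops z = 46 mm; slippery white nylon lead-ins (tops z = 18 mm) widen from 188 mm apart to 222 at x = -70.
- plug (a joint): Grey connector block, 90 mm wide, top at z = 38 mm, between the cheeks; the radio's rear pushes it back. Value: how far it has slid to cradle +x (m); its front is at cradle x = 80 mm plus this. Starts at 0 to 0.01, about 0.02 when the radio is home, end stop 0.035. Slides stiffly (1.5 N), does not spring back.
- radio: Loose car radio, metal box with black front: 100 mm deep (own x), 182 mm wide (y), 52 mm high, 0.4 to 0.65 kg. Origin at the centre of its underside; front faces own -x. Starts on the base plate before the lead-ins, front at cradle x = -230 to -190 mm, up to 12 mm off the middle, up to 0.15 rad askew. Home: front at cradle x = 0, top at z = 58 mm. Sliding it takes a few newtons; limit 15 N.
- radio_front (a point): Centre of the radio's front face (26 mm above its underside); axes as the radio's. Pushed off-centre against a lead-in the radio may bind: bring it near the middle, y = 0 of the cradle, on the way (grippy finger pads drag it sideways).
- clamp (a joint): Clamp angle, rad. Bell crank on an axle along cradle y at cradle x 165, z 85 mm: flat arm (32 wide, 12 mm thick) 120 mm to cradle -x over the radio; round handle, 22 mm thick, up 105 mm. 0: arm level, foot just meets the loaded radio's top. Positive: open, handle tipped to cradle +x, stop 0.95 (load at 0.5 or more). Starts -0.1 to -0.05 (in the way); stop -0.22. Stiff (0.45 N m), stays put.
- clamp_tip (a point): Point on the top face of the clamp's arm right above the spring foot, 100 mm from the axle, 20 mm from the arm's free end; at clamp angle 0 at cradle x = 65, z = 91 mm. The arm is lowered by pressing down here from above or by pushing the handle back.
- handle_top (a point): Top end of the clamp's handle, on its centre line, 105 mm from the axle. Pushing the handle to cradle +x opens the clamp. Two fixed posts beside it (cradle x = 145 to 185, y up to +-33, tops z = 101 mm) carry the axle.
- foot (a joint): How far the spring foot (rubber disc 22 mm across, hanging below the arm, its underside 33 mm below point clamp_tip when free) is pressed in towards the arm, m: 0 free, end stop at 0.014; spring 300 N/m. About 0.007 wanted. On the loaded radio it equals the drop of clamp_tip below z = 91 mm.
- test_button (a joint): Push button on the tester: 0 up, 0.006 fully down at 4 N; springs back.
- test_button_top (a point): Centre of the button's top face, 67 mm above the table. Round grey button 32 mm across in a black housing on top of the tester, a fixed grey box 100 x 120 x 45 mm, left or right of the cradle (a white organiser tray of similar size stands on the other side).
- pliers: Bystander, not to be moved: crimping pliers with red handles, 200 mm, lying beside the cradle on the side away from the robot.
- screwdriver: Bystander: screwdriver 200 mm, lying beside the cradle on the robot's side.
- tape: Bystander: roll of black tape, 90 mm across, 19 mm high, lying right of the cradle.
- can: Bystander: drink can 58 mm across, 120 mm high, at the far side of the table.
- jar: Bystander: clear jar 72 mm across, 90 mm high, far right.
- mug: Bystander: white mug 80 mm across, 92 mm high, far left.
Not all that is in view belongs to the job. Leave any blue or orange look-alike of the radio alone.

How it is judged:
By the outcome, as a careful person would: the job done as asked, in the order asked, and still so for the second after the job is handed in, with the robot touching nothing.
It also fails if it takes over 72 s, if anything falls off the work surface, if the arm or the gripper's body presses on something with over 40 N, if the wrist force passes 120 N, or if a joint passes its speed limit or range.

## Working session

There is one attempt and no reset: what is moved stays moved. The work goes in short steps, Python scripts to look and compute and a shell command to move; the robot and the scene stay as the last step left them, time stands still between calls to the robot, and variables do not carry over. Pictures are saved under pics/ and viewed, at most 10 in all, crops included, and the job is handed in when it is done.

```bash
mkdir -p pics; ls; cat > h.py <<'E'
import numpy as np, cv2
from workcell import telemetry, read_camera, camera_params, arm
def snap(n,f=None):
    p,d=read_camera(n)
    if f: cv2.imwrite('pics/'+f,p[:,:,::-1])
    np.savez('last_'+n,p=p,d=d); return p,d
def R(c):
    r=np.array(c['rotation'],float)
    return r
def px2w(n,u,v,z=None,d=None):
    c=camera_params(n);K=np.array(c['mtx']);r=R(c);t=np.array(c['xyz'])
    ray=r@np.linalg.solve(K,[u,v,1.])
    if z is not None: s=(z-t[2])/ray[2]
    else: s=d[int(v),int(u)]
    return t+s*ray
E
python3 - <<'E'
from h import *
for n in('top','side'):
    snap(n,n+'1.png'); print(camera_params(n))
print(telemetry.get_state())
E
```

```text
pics
{'mtx': array([[499.88441107,   0.        , 325.5763298 ],
       [  0.        , 499.88441107, 191.49662672],
       [  0.        ,   0.        ,   1.        ]]), 'xyz': array([ 0.32933248, -0.01138424,  1.60655363]), 'rotation': array([-1.73695760e+02,  1.55354581e-01, -9.16411196e+01])}
{'mtx': array([[515.96862883,   0.        , 306.62602085],
       [  0.        , 515.96862883, 195.83036703],
       [  0.        ,   0.        ,   1.        ]]), 'xyz': array([ 0.357714  , -1.18498433,  1.34666594]), 'rotation': array([-135.53791977,    0.63393723,   -6.91046778])}
{'time_s': 0.1, 'joints': array([-7.04055356e+01,  6.67059299e+00,  8.26339576e+01,  7.60956668e-04,
        9.07573674e+01, -2.16550261e+00]), 'joint_vel': array([-0.01466671, -0.1131847 , -0.09213904, -0.08579492,  0.02079463,
       -0.08103458]), 'joint_torque': array([ 2.24129755e-03, -7.33666921e+01, -6.33789396e+01,  2.87419812e-05,
        5.31037615e-03,  3.30710657e-05]), 'tcp_pos': array([ 0.25016304, -0.62670444,  0.21052314]), 'orientation': array([-1.79938155e+02, -3.09999807e-03,  2.17599749e+01]), 'wrist_force': array([ 0.32359261, -0.29201058, -0.27131447]), 'ft_torque': array([-0.03898472,  0.03048867,  0.03480057]), 'finger_force': 0.0, 'width': 0.08518383513281842}
```

View pics/top1.png

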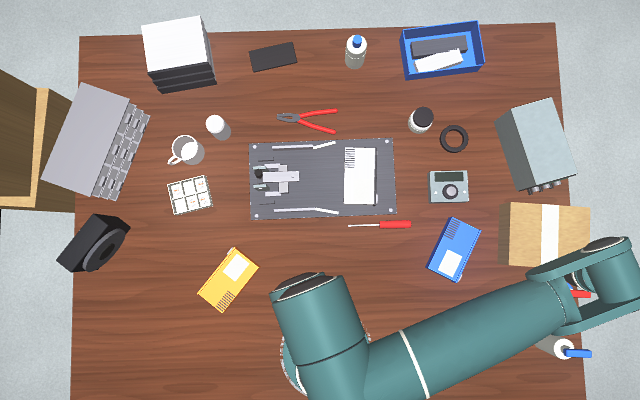

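View pics/side1.png

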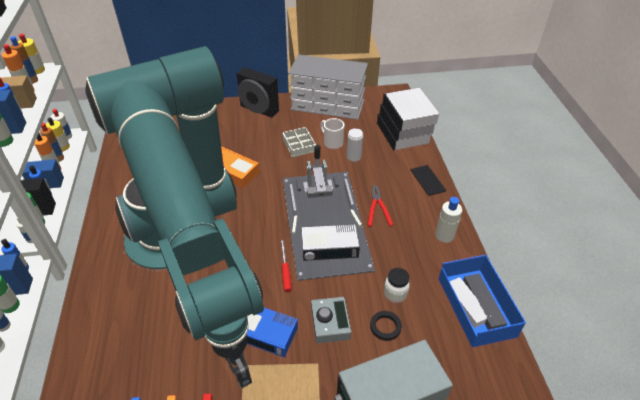

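The top view shows the cradle at (322,178). Things that could pass for the radio are the white-topped metal box on the base plate (360,175), the blue box (455,250), and the orange box (228,280). I choose the white one: it is on the plate and is neither blue nor orange. The tester is at (449,186) with its button near (449,191), and the white organiser tray is at (190,195). The clamp is at (275,177) and cradle +x points left, i.e. world +y. I'll check this in a close crop.

```bash
sed -i "s/    r=np.array(c\['rotation'\],float)/    from scipy.spatial.transform import Rotation as Q\n    r=Q.from_euler('xyz',c['rotation'],degrees=True).as_matrix()/" h.py
python3 - <<'E'
from h import *
L=np.load('last_top.npz');p,d=L['p'],L['d']
c=p[125:230,240:480]
cv2.imwrite('pics/crop1.png',cv2.resize(c,None,fx=3.3333,fy=3.3333,interpolation=cv2.INTER_CUBIC)[:,:,::-1])
for u,v in[(360,175),(300,200),(449,191),(500,190),(310,100)]: print(u,v,px2w('top',u,v,d=d))
E
```

```text
360 175 [ 0.54941778 -0.12128154  0.05668697]
300 200 [0.48096385 0.07082321 0.00730838]
449 191 [ 0.48975038 -0.39370818  0.06893527]
500 190 [ 0.49501193 -0.5742542   0.00398086]
310 100 [ 0.81308116  0.03066304 -0.00343367]
```

View pics/crop1.png

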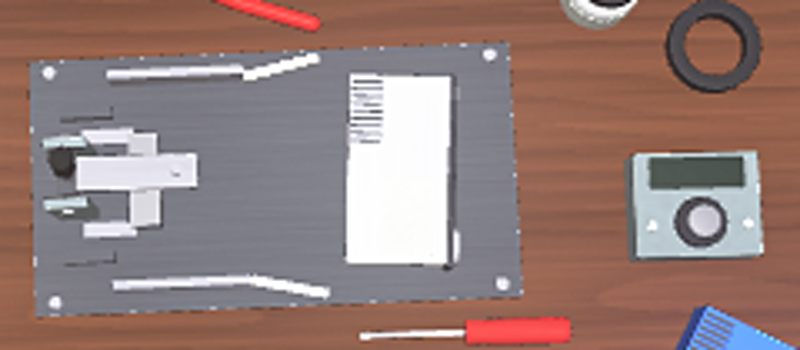

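The crop confirms the choice: a white-topped box with a dark front facing right, crop corners near (350,73), (451,75), (449,266) and (346,262). The plate corners are near (30,63), (509,43), (522,295) and (38,316), and the button is at crop (708,221).

```bash
cat >> h.py <<'E'
def cloud(n,p,d):
    c=camera_params(n);K=np.array(c['mtx']);v,u=np.mgrid[:400,:640]
    q=np.stack([u,v,np.ones_like(u)],-1)@np.linalg.inv(K).T*d[...,None]
    return q@R(c).T+np.array(c['xyz'])
def cropw(x,y,z): return px2w('top',240+(x+.5)/3.33333-.5,125+(y+.5)/3.33333-.5,z)
E
python3 - <<'E'
from h import *
print('plate');P=[cropw(x,y,.006) for x,y in[(30,63),(509,43),(522,295),(38,316)]]
for q in P: print(q.round(4))
print('radio');
for x,y in[(350,73),(451,75),(449,266),(346,262)]: print(cropw(x,y,.058).round(4))
print('cheek fronts(top .046)')
for x,y in[(244,70),(250,281)]: print(cropw(x,y,.046).round(4))
print('button',cropw(708,221,.067).round(4))
print('arm end',[cropw(196,y,.09).round(4) for y in(153,187)])
for n in('top','side'):
    L=np.load(f'last_{n}.npz');w=cloud(n,L['p'],L['d'])
    m=(abs(w[...,0]-.55)<.13)&(abs(w[...,1]+.12)<.1)&(w[...,2]>.05)&(w[...,2]<.066)
    r=cv2.minAreaRect(w[m][:,:2].astype(np.float32)*1000);print(n,r,np.median(w[m][:,2]))
    m=(abs(w[...,0]-.55)<.15)&(abs(w[...,1])<.3)&(w[...,2]>.002)&(w[...,2]<.012)
    print('plate',cv2.minAreaRect(w[m][:,:2].astype(np.float32)*1000))
    m=(abs(w[...,0]-.49)<.09)&(abs(w[...,1]+.39)<.09)&(w[...,2]>.063)&(w[...,2]<.075)
    print('btn',w[m].mean(0),m.sum())
    m=(abs(w[...,0]-.54)<.12)&(w[...,1]>0.02)&(w[...,1]<.25)&(w[...,2]>.085)
    q=w[m];print('clamp',m.sum());
    if n=='top':
        o=np.argsort(q[:,1]);print(q[o[::max(1,len(o)//25)]].round(3))
    else:
        h=q[q[:,2]>.12];print('handle',h.mean(0),h[:,2].max(), h[h[:,2]>h[:,2].max()-.02].mean(0))
E
```

```text
plate
[0.6705 0.2339 0.006 ]
[ 0.6767 -0.2347  0.006 ]
[ 0.4299 -0.2365  0.006 ]
[0.4231 0.2291 0.006 ]
radio
[ 0.641  -0.0762  0.058 ]
[ 0.6363 -0.1714  0.058 ]
[ 0.4556 -0.1624  0.058 ]
[ 0.4621 -0.0666  0.058 ]
cheek fronts(top .046)
[0.6493 0.0241 0.046 ]
[0.4479 0.0237 0.046 ]
button [ 0.4898 -0.4036  0.067 ]
arm end [array([0.5639, 0.0692, 0.09  ]), array([0.5324, 0.07  , 0.09  ])]
top ((548.5842895507812, -122.48223876953125), (103.02278900146484, 181.20144653320312), 88.16156005859375) 0.056823851133478986
plate ((549.9561157226562, 0.021820068359375), (299.83416748046875, 599.9092407226562), 0.007927400059998035)
btn [ 0.48972979 -0.39956815  0.0672438 ] 75
clamp 413
[[0.541 0.071 0.086]
 [0.551 0.089 0.09 ]
 [0.564 0.102 0.086]
 [0.548 0.114 0.091]
 [0.543 0.121 0.085]
 [0.546 0.129 0.089]
 [0.556 0.139 0.087]
 [0.54  0.145 0.089]
 [0.547 0.151 0.088]
 [0.541 0.157 0.087]
 [0.531 0.163 0.09 ]
 [0.552 0.168 0.095]
 [0.55  0.171 0.189]
 [0.541 0.172 0.088]
 [0.518 0.175 0.099]
 [0.575 0.176 0.106]
 [0.547 0.178 0.093]
 [0.545 0.18  0.19 ]
 [0.537 0.181 0.161]
 [0.521 0.183 0.103]
 [0.556 0.185 0.191]
 [0.531 0.187 0.093]
 [0.54  0.189 0.098]
 [0.516 0.193 0.096]
 [0.535 0.197 0.089]
 [0.574 0.204 0.1  ]]
side ((546.4850463867188, -124.46426391601562), (108.32624816894531, 179.04808044433594), 87.46656799316406) 0.05787791924475183
plate ((549.9918823242188, -0.038970947265625), (299.8917541503906, 599.8198852539062), 0.0023768646642565727)
btn [ 0.48811764 -0.40312607  0.06772486] 85
clamp 368
handle [0.54440839 0.17573281 0.16451361] 0.19617991147356784 [0.54505593 0.17577258 0.18724368]
```

```bash
cat >> h.py <<'E'
O=np.array([.549,.0235]);a=np.radians(90.8);ex=np.array([np.cos(a),np.sin(a)]);ey=np.array([-ex[1],ex[0]])
def st():
    s=telemetry.get_state();d=s['tcp_pos'][:2]-O
    print('t',round(s['time_s'],2),'cradle xyz',(d@ex).round(4),(d@ey).round(4),s['tcp_pos'][2].round(4),'rpy',s['orientation'].round(2),'F',s['wrist_force'].round(1),'w',round(s['width'],4))
E
R='[[0,0,-1.205],[0.5613,-0.605,-0.05],0]'
python3 -m crank '[[[0,0,-1.205],[0.561,-0.605,-0.05],0],[[0,0,-1.205],[0.561,-0.605,-0.05],0],[[0,0,-1.205],[0.561,-0.605,-0.05],0],[[0,0,-1.205],[0.561,-0.605,-0.05],0],[[0,0,-1.205],[0.561,-0.605,-0.05],0],[[0,0,-1.205],[0.561,-0.605,-0.05],0],[[0,0,-1.205],[0.561,-0.605,-0.05],0],[[0,0,-1.205],[0.561,-0.605,-0.05],0],[[0,0,-1.205],[0.561,-0.605,-0.05],0],[[0,0,-1.205],[0.561,-0.605,-0.05],0]]' 30; python3 -c "from h import *;st()"
```

```text
time_s: 0.93
tcp_pos: [0.3998, -0.2369, 0.2364]
orientation: [180.0, 0.0, 91.2]
wrist_force: [1.2, 0.1, 0.2]
width: -0.0001
finger_force: 0.0
t 0.93 cradle xyz -0.2583 0.1528 0.2364 rpy [179.99   0.    91.18] F [1.2 0.1 0.2] w -0.0001
```

```bash
python3 -m crank '[[[0,0,0],[0.368,0.153,-0.014],0],[[0,0,0],[0.368,0.153,-0.014],0],[[0,0,0],[0.368,0.153,-0.014],0],[[0,0,0],[0.368,0.153,-0.014],0],[[0,0,0],[0.368,0.153,-0.014],0],[[0,0,0],[0.368,0.153,-0.014],0],[[0,0,0],[0.368,0.153,-0.014],0],[[0,0,0],[0.368,0.153,-0.014],0],[[0,0,0],[0.368,0.153,-0.014],0],[[0,0,0],[0.368,0.153,-0.014],0]]'; python3 -c "from h import *;st();snap('top','top2.png')
L=np.load('last_top.npz')['p'][130:220,240:340];cv2.imwrite('pics/c2.png',cv2.resize(L,None,fx=5,fy=5)[:,:,::-1])"
```

```text
time_s: 1.77
tcp_pos: [0.5482, 0.1349, 0.2499]
orientation: [-180.0, -0.0, 90.9]
wrist_force: [-0.6, -1.3, -0.1]
width: -0.0003
finger_force: 0.0
t 1.77 cradle xyz 0.1114 -0.0007 0.2499 rpy [-1.7997e+02 -2.0000e-02  9.0910e+01] F [-0.6 -1.3 -0.1] w -0.0003
```

```bash
python3 -m crank '[[[0,0,0],[0,0,0.04],0],[[0,0,0],[0,0,0.08],0],[[0,0,0],[0,0,0.105],0],[[0,0,0],[0.01,0,0.105],0],[[0,0,0],[0.016,0,0.105],0],[[0,0,0],[0.022,0,0.105],0],[[0,0,0],[0.028,0,0.105],0],[[0,0,0],[0.034,0,0.105],0],[[0,0,0],[0.04,0,0.105],0],[[0,0,0],[0.046,0,0.105],0]]'; python3 -c "from h import *;st()"
python3 -m crank '[[[0,0,0],[0.006,0,0],0],[[0,0,0],[0.012,0,0],0],[[0,0,0],[0.018,0,0],0],[[0,0,0],[0.024,0,0],0],[[0,0,0],[0.03,0,0],0],[[0,0,0],[0.036,0,0],0],[[0,0,0],[0.042,0,0],0],[[0,0,0],[0.042,0,0],0]]'; python3 -c "from h import *;st()
snap('side','s2.png');L=np.load('last_side.npz')['p'][110:290,240:440];cv2.imwrite('pics/c2.png',cv2.resize(L,None,fx=3.3,fy=3.3)[:,:,::-1])"
```

```text
time_s: 2.65
tcp_pos: [0.5478, 0.1775, 0.1479]
orientation: [179.8, 0.0, 90.8]
wrist_force: [-0.3, -7.6, 5.3]
width: 0.0
finger_force: 3.7
t 2.65 cradle xyz 0.154 -0.001 0.1479 rpy [1.7983e+02 4.0000e-02 9.0790e+01] F [-0.3 -7.6  5.3] w 0.0
time_s: 3.32
tcp_pos: [0.547, 0.2201, 0.1471]
orientation: [179.9, 0.0, 90.8]
wrist_force: [1.4, -2.0, 0.9]
width: 0.0001
finger_force: 1.1
t 3.32 cradle xyz 0.1966 -0.0007 0.1471 rpy [179.88   0.    90.83] F [ 1.4 -2.   0.9] w 0.0001
```

View pics/c2.png

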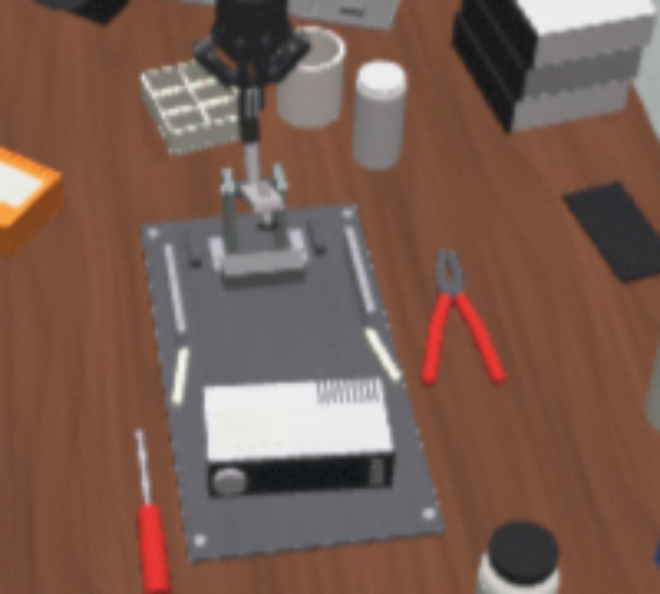

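The crop shows the clamp tipped open: the handle (250,120) is leaning back and the arm is up, with geometry giving about 0.75 rad. The radio is still at crop (298,435), with its front facing the camera. I'll retreat and go round to the radio's front.

```bash
python3 -m crank '[[[0,0,0],[-0.006,0,0],0],[[0,0,0],[-0.006,0,-0.04],0],[[0,0,0],[-0.006,0,-0.08],0],[[0,0,0],[-0.006,0,-0.12],0],[[0,0,0],[-0.046,-0.006,-0.123],0.085],[[0,0,0],[-0.087,-0.006,-0.123],0.085],[[0,0,0],[-0.128,-0.006,-0.123],0.085],[[0,0,0],[-0.169,-0.006,-0.123],0.085],[[0,0,0],[-0.21,-0.006,-0.123],0.085],[[0,0,0],[-0.251,-0.006,-0.123],0.085]]' >/dev/null
python3 -m crank '[[[0,0,0],[-0.041,0,0],0.085],[[0,0,0],[-0.082,0,0],0.085],[[0,0,0],[-0.123,0,0],0.085],[[0,0,0],[-0.164,0,0],0.085],[[0,0,0],[-0.186,0,0.02],0.085],[[0,0,0],[-0.186,0,0.06],0.085],[[0,0,0],[-0.186,0,0.1],0.085],[[0,0,0],[-0.186,0,0.14],0.085],[[0,0,0],[-0.186,0,0.18],0.085],[[0,0,0],[-0.186,0,0.2],0.085]]'; python3 -c "from h import *;st()
snap('side');snap('top')
for n,b in(('side',(200,300,250,390)),('top',(120,230,240,440))):
  L=np.load(f'last_{n}.npz')['p'][b[0]:b[1],b[2]:b[3]];cv2.imwrite(f'pics/c3{n}.png',cv2.resize(L,None,fx=4,fy=4)[:,:,::-1])"
```

```text
time_s: 5.03
tcp_pos: [0.5445, -0.2174, 0.0639]
orientation: [-179.8, -0.1, 90.8]
wrist_force: [-0.2, 0.5, -1.0]
width: 0.0849
finger_force: 0.0
t 5.03 cradle xyz -0.2408 0.0078 0.0639 rpy [-1.7979e+02 -1.2000e-01  9.0780e+01] F [-0.2  0.5 -1. ] w 0.0849
```

View pics/c3side.png

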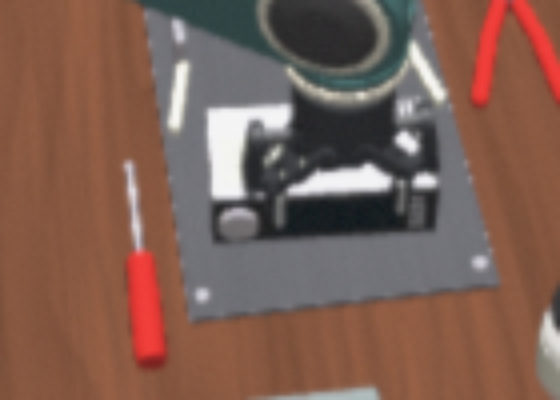

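The crop shows the two finger tips at (280,195) and (400,205) just in front of the radio's front face (212–437 wide), with the face clear. Next I lower them and advance.

```bash
python3 -m crank '[[[0,0,0],[0,0.002,0.03],0.085],[[0,0,0],[0,0.002,0.054],0.085],[[0,0,0],[0.008,0.002,0.054],0.085],[[0,0,0],[0.016,0.002,0.054],0.085],[[0,0,0],[0.022,0.002,0.054],0.085],[[0,0,0],[0.025,0.002,0.054],0.085],[[0,0,0],[0.028,0.002,0.054],0.085],[[0,0,0],[0.031,0.002,0.054],0.085],[[0,0,0],[0.034,0.002,0.054],0.085]]'; python3 -c "from h import *;st()"
```

```text
time_s: 5.88
tcp_pos: [0.5486, -0.1838, 0.0154]
orientation: [179.9, 0.1, 90.8]
wrist_force: [0.8, -2.8, 1.4]
width: 0.0851
finger_force: 1.3
t 5.88 cradle xyz -0.2073 0.0033 0.0154 rpy [1.7992e+02 5.0000e-02 9.0800e+01] F [ 0.8 -2.8  1.4] w 0.0851
```

```bash
python3 -m crank '[[[0,0,0],[0.003,0,0],0.085],[[0,0,0],[0.006,0,0],0.085],[[0,0,0],[0.009,0,0],0.085],[[0,0,0],[0.012,0,0],0.085],[[0,0,0],[0.015,0,0],0.085]]'; python3 -c "from h import *;st();print(telemetry.get_state()['ft_torque'])"
```

```text
time_s: 6.3
tcp_pos: [0.5478, -0.1686, 0.0144]
orientation: [-180.0, 0.0, 90.8]
wrist_force: [0.7, -3.1, 1.7]
width: 0.0849
finger_force: 1.7
t 6.3 cradle xyz -0.192 0.0039 0.0144 rpy [-1.7999e+02  1.0000e-02  9.0800e+01] F [ 0.7 -3.1  1.7] w 0.0849
[-0.50722697  0.01017012 -0.00531027]
```

```bash
python3 -m crank '[[[0,0,0],[0.004,0,0],0.085],[[0,0,0],[0.008,0,0],0.085],[[0,0,0],[0.012,0,0],0.085],[[0,0,0],[0.016,0,0],0.085],[[0,0,0],[0.02,0,0],0.085]]'; python3 -c "from h import *;st()
snap('side');snap('top')
A=[np.load(f'last_{n}.npz')['p'][b[0]:b[1],b[2]:b[3]] for n,b in(('side',(150,270,270,400)),('top',(125,235,240,370)))]
A=[cv2.resize(x,(780,int(780*x.shape[0]/x.shape[1])),interpolation=cv2.INTER_CUBIC) for x in A]
cv2.imwrite('pics/c4.png',A[1][:600,:,::-1])"
```

```text
time_s: 6.72
tcp_pos: [0.5475, -0.1483, 0.0144]
orientation: [-180.0, 0.0, 90.8]
wrist_force: [0.6, -3.2, 1.8]
width: 0.0852
finger_force: 1.7
t 6.72 cradle xyz -0.1718 0.0039 0.0144 rpy [-180.     0.    90.8] F [ 0.6 -3.2  1.8] w 0.0852
```

View pics/c4.png

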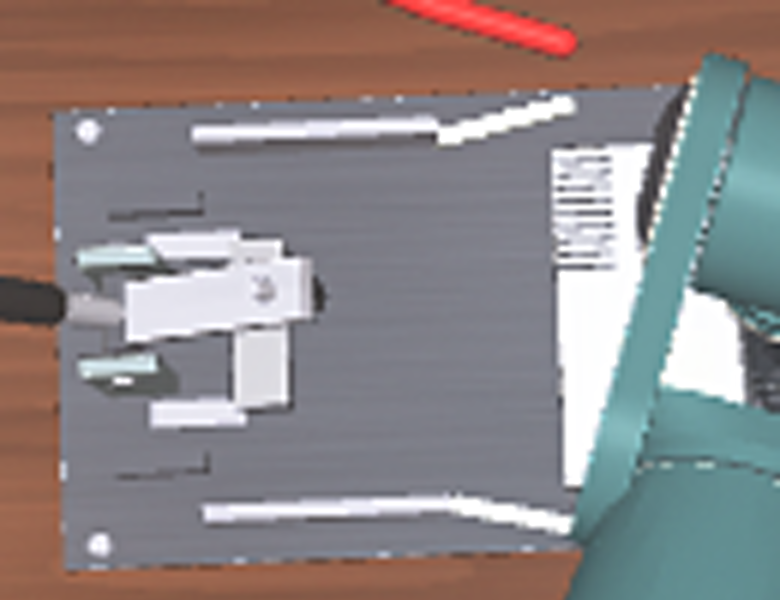

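The rear edge of the radio runs from crop (552,150) to (565,486), now nearly square, with the cheek fronts at (437,125) and (455,500). I'll convert these.

```bash
python3 - <<'E'
from h import *
def f(x,y,z):
    q=px2w('top',240+(x+.5)/6-.5,125+(y+.5)/6-.5,z)[:2]-O; return (q@ex*1000).round(1),(q@ey*1000).round(1)
for x,y,z in[(552,150,.058),(565,486,.058),(437,122,.046),(437,142,.046),(455,498,.046),(455,516,.046),(55,113,.006),(65,571,.006),(308,258,.15),(312,318,.15)]: print((x,y),f(x,y,z))
E
```

```text
(552, 150) (np.float64(-59.4), np.float64(-82.7))
(565, 486) (np.float64(-58.4), np.float64(94.1))
(437, 122) (np.float64(0.5), np.float64(-102.7))
(437, 142) (np.float64(0.9), np.float64(-91.9))
(455, 498) (np.float64(-1.0), np.float64(97.0))
(455, 516) (np.float64(-0.6), np.float64(106.4))
(55, 113) (np.float64(208.3), np.float64(-124.9))
(65, 571) (np.float64(209.4), np.float64(123.9))
(308, 258) (np.float64(64.3), np.float64(-16.0))
(312, 318) (np.float64(63.4), np.float64(13.8))
```

```bash
python3 -m crank '[[[0,0,0],[0.004,0.0005,0],0.085],[[0,0,0],[0.008,0.001,0],0.085],[[0,0,0],[0.012,0.0015,0],0.085],[[0,0,0],[0.016,0.002,0],0.085],[[0,0,0],[0.02,0.0025,0],0.085],[[0,0,0],[0.024,0.003,0],0.085],[[0,0,0],[0.028,0.0035,0],0.085],[[0,0,0],[0.032,0.004,0],0.085],[[0,0,0],[0.036,0.0045,0],0.085],[[0,0,0],[0.04,0.005,0],0.085]]'; python3 - <<'E'
from h import *
st();p,d=snap('top')
# rear edge ends by image code: bright rows along columns
c=cv2.resize(p[125:235,240:370],(780,660),interpolation=cv2.INTER_CUBIC);cv2.imwrite('pics/c5.png',c[:600,:,::-1])
E
```

```text
time_s: 7.65
tcp_pos: [0.552, -0.1083, 0.0144]
orientation: [-180.0, -0.0, 90.8]
wrist_force: [0.8, -2.7, -1.4]
width: 0.0853
finger_force: 0.8
t 7.65 cradle xyz -0.1318 -0.0012 0.0144 rpy [-180.    -0.    90.8] F [ 0.8 -2.7 -1.4] w 0.0853
```

View pics/c5.png

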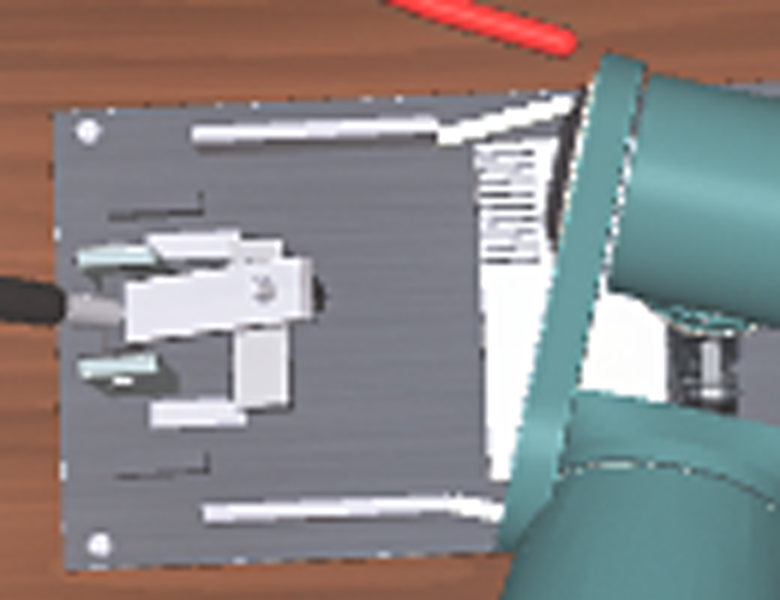

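The rear edge now runs from (473,145) to (489,480), and the radio has moved toward the middle.

```bash
python3 - <<'E'
from h import *
def f(x,y,z):
    q=px2w('top',240+(x+.5)/6-.5,125+(y+.5)/6-.5,z)[:2]-O; return (q@ex*1000).round(1),(q@ey*1000).round(1)
for x,y,z in[(473,145,.058),(489,480,.058),(195,127,.046),(195,145,.046),(205,504,.046),(205,522,.046),(437,119,.046),(455,513,.046)]: print((x,y),f(x,y,z))
E
```

```text
(473, 145) (np.float64(-18.2), np.float64(-87.1))
(489, 480) (np.float64(-19.2), np.float64(89.3))
(195, 127) (np.float64(128.5), np.float64(-105.5))
(195, 145) (np.float64(128.8), np.float64(-95.9))
(205, 504) (np.float64(129.4), np.float64(94.5))
(205, 522) (np.float64(129.7), np.float64(103.9))
(437, 119) (np.float64(0.4), np.float64(-104.3))
(455, 513) (np.float64(-0.7), np.float64(104.8))
```

```bash
python3 -m crank '[[[0,0,0],[0.004,0.0003,0],0.085],[[0,0,0],[0.008,0.0005,0],0.085],[[0,0,0],[0.012,0.0007,0],0.085],[[0,0,0],[0.016,0.001,0],0.085],[[0,0,0],[0.02,0.001,0],0.085],[[0,0,0],[0.024,0.001,0],0.085]]';python3 -m crank '[[[0,0,0],[0.004,0,0],0.085],[[0,0,0],[0.008,0,0],0.085],[[0,0,0],[0.012,0,0],0.085],[[0,0,0],[0.016,0,0],0.085],[[0,0,0],[0.02,0,0],0.085],[[0,0,0],[0.024,0,0],0.085]]'; python3 -c "from h import *;st()"
```

```text
time_s: 8.2
tcp_pos: [0.5527, -0.0843, 0.0145]
orientation: [180.0, 0.0, 90.8]
wrist_force: [-0.6, -2.4, 0.4]
width: 0.0852
finger_force: 1.0
time_s: 8.7
tcp_pos: [0.5524, -0.0603, 0.0145]
orientation: [180.0, 0.0, 90.8]
wrist_force: [-0.3, -2.5, 1.0]
width: 0.0851
finger_force: 1.2
t 8.7 cradle xyz -0.0838 -0.0022 0.0145 rpy [180.    0.   90.8] F [-0.3 -2.5  1. ] w 0.0851
```

```bash
python3 -m crank '[[[0,0,0],[0.004,0,0],0.085],[[0,0,0],[0.008,0,0],0.085],[[0,0,0],[0.012,0,0],0.085],[[0,0,0],[0.016,0,0],0.085],[[0,0,0],[0.02,0,0],0.085],[[0,0,0],[0.024,0,0],0.085]]';python3 -m crank '[[[0,0,0],[0.003,0,0],0.085],[[0,0,0],[0.006,0,0],0.085],[[0,0,0],[0.009,0,0],0.085],[[0,0,0],[0.012,0,0],0.085],[[0,0,0],[0.015,0,0],0.085],[[0,0,0],[0.018,0,0],0.085]]'; python3 -c "from h import *;st()
snap('side');x=np.load('last_side.npz')['p'][120:280,240:440];cv2.imwrite('pics/c6.png',cv2.resize(x,None,fx=3.75,fy=3.75,interpolation=cv2.INTER_CUBIC)[:,:,::-1])
p,d=snap('top');c=cv2.resize(p[125:225,240:370],(780,600),interpolation=cv2.INTER_CUBIC);cv2.imwrite('pics/c7.png',c[:,:,::-1])"
```

```text
time_s: 9.2
tcp_pos: [0.552, -0.0363, 0.0144]
orientation: [180.0, 0.0, 90.8]
wrist_force: [0.2, -3.2, 0.8]
width: 0.085
finger_force: 1.3
time_s: 9.7
tcp_pos: [0.5517, -0.0184, 0.0144]
orientation: [-180.0, -0.0, 90.8]
wrist_force: [1.0, -2.9, 1.6]
width: 0.0852
finger_force: 1.4
t 9.7 cradle xyz -0.0419 -0.0022 0.0144 rpy [-180.    -0.    90.8] F [ 1.  -2.9  1.6] w 0.0852
```

View pics/c7.png

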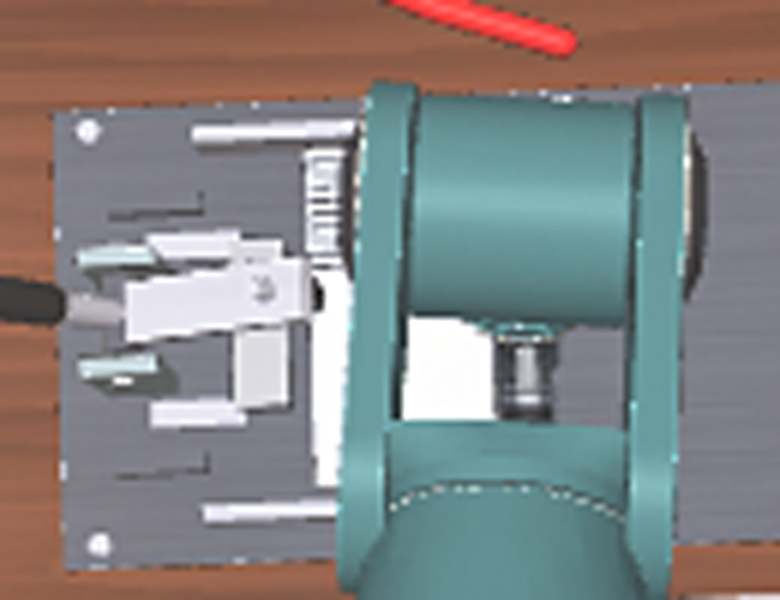

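The top crop shows the radio between the cheeks, its rear edge at (303,150)–(316,486) almost touching the plug (front edge at about x=285), with the open clamp arm clear above. Next is another 20 mm.

```bash
python3 -m crank '[[[0,0,0],[0.003,0,0],0.085],[[0,0,0],[0.006,0,0],0.085],[[0,0,0],[0.009,0,0],0.085],[[0,0,0],[0.012,0,0],0.085],[[0,0,0],[0.014,0,0],0.085],[[0,0,0],[0.016,0,0],0.085],[[0,0,0],[0.018,0,0],0.085],[[0,0,0],[0.02,0,0],0.085],[[0,0,0],[0.02,0,0],0.085]]'; python3 - <<'E'
from h import *
st();p,d=snap('top')
L=px2w
def f(x,y,z):
    q=px2w('top',240+(x+.5)/6-.5,125+(y+.5)/6-.5,z)[:2]-O; return (q@ex*1000).round(1),(q@ey*1000).round(1)
print('prev rear',f(303,150,.058),f(316,486,.058))
p,d=snap('side');w=cloud('side',p,d)
c=(w[...,:2]-O);X=c@ex;Y=c@ey
m=(abs(Y)<.12)&(X>-.1)&(X<.1)&(w[...,2]<.08)&(w[...,2]>0)
x=p[150:250,260:380];cv2.imwrite('pics/c8.png',cv2.resize(x,None,fx=6,fy=6,interpolation=cv2.INTER_CUBIC)[:,:,::-1])
E
```

```text
time_s: 10.55
tcp_pos: [0.5514, 0.0017, 0.0144]
orientation: [-180.0, -0.0, 90.8]
wrist_force: [-1.2, -0.4, -0.1]
width: 0.0851
finger_force: 0.3
t 10.55 cradle xyz -0.0219 -0.0021 0.0144 rpy [-1.7999e+02 -1.0000e-02  9.0810e+01] F [-1.2 -0.4 -0.1] w 0.0851
prev rear (np.float64(71.0), np.float64(-88.3)) (np.float64(70.4), np.float64(88.6))
```

View pics/c8.png

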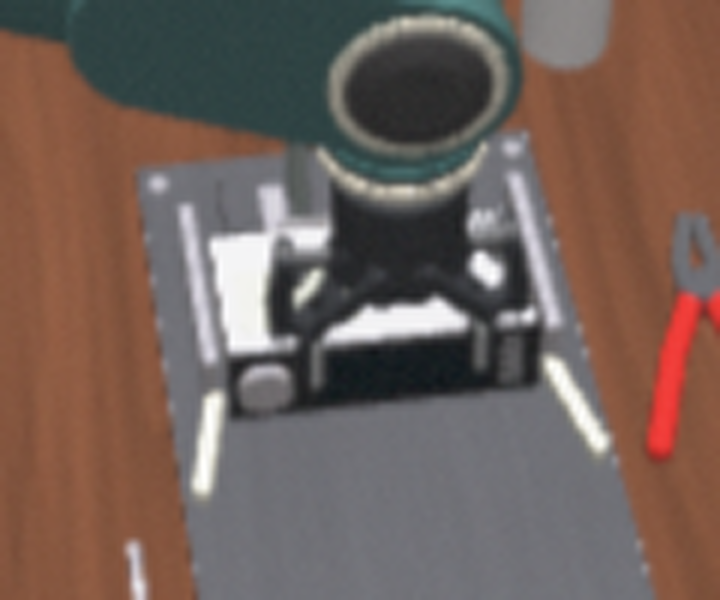

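The side crop shows the radio between the cheeks, front bottom edge at (235,415)–(540,385). The cheek front ends are at about (212,362) and (556,325), so it is still some mm short of flush. I'll cross-check this in numbers.

```bash
python3 - <<'E'
from h import *
def f(x,y,z):
    q=px2w('side',260+(x+.5)/6-.5,150+(y+.5)/6-.5,z)[:2]-O; return (q@ex*1000).round(1),(q@ey*1000).round(1)
for t,x,y,z in[('bot',235,416,.006),('bot',540,385,.006),('top',226,362,.058),('top',541,318,.058),('ck',210,365,.046),('ck',556,326,.046),('lead',219,392,.018),('lead',548,360,.018)]: print(t,f(x,y,z))
E
```

```text
bot (np.float64(-7.6), np.float64(88.6))
bot (np.float64(-9.2), np.float64(-91.3))
top (np.float64(-12.5), np.float64(93.2))
top (np.float64(-4.4), np.float64(-90.3))
ck (np.float64(-2.4), np.float64(101.5))
ck (np.float64(-0.7), np.float64(-100.4))
lead (np.float64(1.5), np.float64(96.6))
lead (np.float64(-1.1), np.float64(-97.1))
```

```bash
python3 -m crank '[[[0,0,0],[0.0015,0,0],0.085],[[0,0,0],[0.003,0,0],0.085],[[0,0,0],[0.0045,0,0],0.085],[[0,0,0],[0.006,0,0],0.085],[[0,0,0],[0.007,0,0],0.085],[[0,0,0],[0.0075,0,0],0.085]]'; python3 -c "from h import *;st()"
python3 -m crank '[[[0,0,0],[-0.02,0,0],0.085],[[0,0,0],[-0.05,0,0],0.085],[[0,0,0],[-0.09,0,-0.01],0.085],[[0,0,0],[-0.13,0,-0.04],0.085],[[0,0,0],[-0.17,0,-0.08],0.085],[[0,0,0],[-0.21,0,-0.12],0.085],[[0,0,0],[-0.25,0,-0.12],0.085],[[0,0,0],[-0.26,0,-0.12],0.085]]'; python3 - <<'E'
from h import *
st()
p,d=snap('top');np.save('c9o',1);c=cv2.resize(p[130:225,265:365],(800,760),interpolation=cv2.INTER_CUBIC);cv2.imwrite('pics/c9.png',c[:600,:,::-1])
snap('side')
E
```

```text
time_s: 11.15
tcp_pos: [0.5514, 0.0089, 0.0144]
orientation: [180.0, 0.0, 90.8]
wrist_force: [-0.8, -4.6, 0.2]
width: 0.0851
finger_force: 1.8
t 11.15 cradle xyz -0.0146 -0.0022 0.0144 rpy [180.     0.    90.81] F [-0.8 -4.6  0.2] w 0.0851
time_s: 11.82
tcp_pos: [0.5555, -0.2526, 0.1372]
orientation: [179.8, 0.0, 90.8]
wrist_force: [1.0, -0.2, 0.0]
width: 0.0849
finger_force: 0.0
t 11.82 cradle xyz -0.2762 -0.0027 0.1372 rpy [1.7982e+02 5.0000e-02 9.0840e+01] F [ 1.  -0.2  0. ] w 0.0849
```

View pics/c9.png

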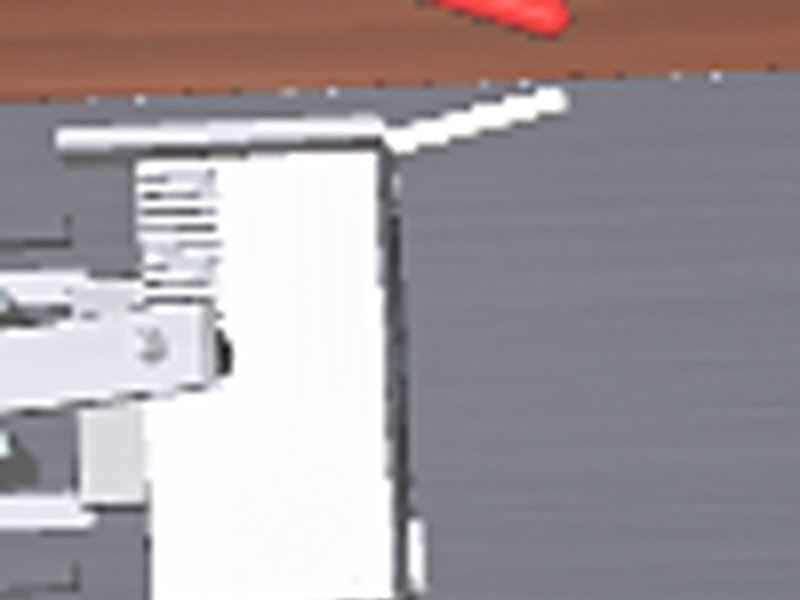

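The crop shows the radio's top front edge at (381,152)–(392,590) and the cheek front end at (383,130), so it is nearly flush. I'll measure the difference at sub-pixel level.

```bash
cat > m.py <<'E'
from h import *
from scipy.ndimage import map_coordinates
def prof(n,g,y,z,xs):
    c=camera_params(n);K=np.array(c['mtx']);w=np.array([[*(O+x*ex+y*ey),z] for x in xs])
    q=(w-np.array(c['xyz']))@R(c)@K.T;q=q[:,:2]/q[:,2:]
    return map_coordinates(g,[q[:,1],q[:,0]],order=1)
def edge(n,g,y,z,lo=-.03,hi=.03):
    xs=np.arange(lo,hi,.0005);v=prof(n,g,y,z,xs);v=np.convolve(np.pad(v,2,'edge'),np.ones(5)/5,'valid')
    i=np.argmax(abs(np.diff(v)));return round(xs[i]*1000+.25,1),int(v.max()-v.min())
if __name__=='__main__':
  for n in('top','side'):
    g=np.load(f'last_{n}.npz')['p'].astype(float).mean(2)
    print(n,'front top',[edge(n,g,y,.058) for y in np.arange(-.08,.081,.02)])
    if n=='side':print(' front bottom',[edge(n,g,y,.006) for y in np.arange(-.08,.081,.02)])
    print(' plate front',[edge(n,g,y,.006,-.29,-.24) for y in(-.1,-.05,.05,.1)],'back',[edge(n,g,y,.006,.195,.23) for y in(-.09,-.07,.07,.09)])
    xs=np.arange(-.016,.0165,.002)
    for y in(-.1,-.099,.099,.1): print(' cheek',y,prof(n,g,y,.046,xs).astype(int))
E
python3 m.py
```

```text
top front top [(np.float64(3.8), 156), (np.float64(4.8), 179), (np.float64(5.8), 176), (np.float64(3.3), 159), (np.float64(4.3), 160), (np.float64(4.8), 179), (np.float64(2.8), 174), (np.float64(-2.7), 164), (np.float64(4.3), 151)]
 plate front [(np.float64(-265.2), 133), (np.float64(-285.2), 116), (np.float64(-256.7), 14), (np.float64(-283.2), 4)] back [(np.float64(209.8), 41), (np.float64(210.8), 25), (np.float64(210.8), 78), (np.float64(211.8), 16)]
 cheek -0.1 [249 249 234 220 208 205 205 211 227 243 243 243 243 243 243 243 242]
 cheek -0.099 [253 253 249 247 247 245 242 244 241 231 228 225 220 216 214 215 213]
 cheek 0.099 [200 225 255 255 255 255 255 255 255 247 240 241 242 242 242 241 241]
 cheek 0.1 [218 234 255 255 255 255 254 255 255 247 240 241 242 242 242 242 241]
side front top [(np.float64(-13.2), 80), (np.float64(-22.2), 69), (np.float64(-21.2), 57), (np.float64(-2.2), 56), (np.float64(14.3), 83), (np.float64(8.3), 121), (np.float64(-0.2), 216), (np.float64(-0.2), 202), (np.float64(-11.7), 181)]
 front bottom [(np.float64(-12.2), 146), (np.float64(-9.2), 120), (np.float64(5.3), 140), (np.float64(11.3), 156), (np.float64(-3.2), 90), (np.float64(-1.7), 92), (np.float64(-2.2), 88), (np.float64(3.8), 87), (np.float64(-1.2), 76)]
 plate front [(np.float64(-258.2), 27), (np.float64(-258.7), 31), (np.float64(-260.2), 30), (np.float64(-259.7), 22)] back [(np.float64(196.2), 3), (np.float64(224.8), 11), (np.float64(196.2), 2), (np.float64(197.8), 2)]
 cheek -0.1 [ 61  61  61  62  64  66  71  77  86  97 107 114 119 119 117 115 120]
 cheek -0.099 [ 61  61  62  63  66  68  74  83  94 105 115 119 120 118 114 110 116]
 cheek 0.099 [114 111 111 112 114 117 129 144 162 183 205 209 210 207 202 198 196]
 cheek 0.1 [114 111 111 110 114 118 132 151 171 190 209 210 211 209 206 204 204]
```

```bash
python3 - <<'E'
from m import *
g=np.load('last_top.npz')['p'].astype(float).mean(2)
xs=np.arange(-.012,.0085,.001);print((xs*1000).round().astype(int))
print(np.mean([prof('top',g,y,.058,xs) for y in np.arange(-.07,.071,.005) if not .04<y<.08 ],0).astype(int))
g=np.load('last_side.npz')['p'].astype(float).mean(2)
for y in np.arange(-.08,.081,.02): print(round(y,2),prof('side',g,y,.006,xs).astype(int))
E
```

```text
[-12 -11 -10  -9  -8  -7  -6  -5  -4  -3  -2  -1   0   1   2   3   4   5
   6   7   8]
[132 132 132 132 132 130 124 110  95  84  84  90  99 111 130 156 191 223
 246 254 254]
-0.08 [180 156 132 108  97  91  86  81  75  77  80  82  85  87  85  83  80  77
  74  73  71]
-0.06 [180 183 171 152 132 113  93  87  84  80  77  73  75  77  79  81  83  82
  81  80  79]
-0.04 [128 138 148 159 169 175 179 183 187 190 179 167 156 146 138 126 115 103
  90  80  79]
-0.02 [44 44 44 45 47 47 48 49 50 51 51 52 51 56 61 66 70 75 83 91 98]
0.0 [117 116 113 111 108 105 100  92  85  78  70  64  57  50  43  37  35  34
  33  31  31]
0.02 [117 116 115 114 112 108 105 101  97  88  77  66  55  44  41  38  35  32
  30  30  29]
0.04 [115 115 114 111 108 105 102  96  87  78  70  61  55  50  44  39  35  34
  33  32  32]
0.06 [115 113 111 110 108 104  98  91  85  79  76  74  73  72  72  78  84  91
  97 103 105]
0.08 [116 116 115 114 110 106 103  99  94  88  81  75  68  71  76  80  85  89
  92  96  99]
```

Top and side agree: the radio's front is about 2 mm short (the black bezel stands 5 mm ahead of the white top). I'll nudge it 1.8 mm more, retreat, and close the fingers.

```bash
python3 -m crank '[[[0,0,0],[0.04,0,0.02],0.085],[[0,0,0],[0.08,0,0.06],0.085],[[0,0,0],[0.12,0,0.1],0.085],[[0,0,0],[0.16,0,0.12],0.085],[[0,0,0],[0.2,0,0.12],0.085],[[0,0,0],[0.23,0,0.12],0.085],[[0,0,0],[0.245,0,0.12],0.085],[[0,0,0],[0.251,0,0.12],0.085],[[0,0,0],[0.255,0,0.12],0.085]]'>/dev/null; python3 -c "from h import *;st()"
python3 -m crank '[[[0,0,0],[0.003,0,0],0.085],[[0,0,0],[0.005,0,0],0.085],[[0,0,0],[0.006,0,0],0.085],[[0,0,0],[0.0068,0,0],0.085],[[0,0,0],[0.0068,0,0],0.085]]'; python3 -c "from h import *;st()"
python3 -m crank '[[[0,0,0],[-0.02,0,0],0.085],[[0,0,0],[-0.05,0,0],0.085],[[0,0,0],[-0.09,0,-0.01],0.085],[[0,0,0],[-0.13,0,-0.04],0.085],[[0,0,0],[-0.17,0,-0.08],0],[[0,0,0],[-0.21,0,-0.12],0],[[0,0,0],[-0.25,0,-0.16],0],[[0,0,0],[-0.26,0,-0.2],0],[[0,0,0],[-0.26,0,-0.2],0]]'; python3 - <<'E'
from m import *
st();snap('top');snap('side')
g=np.load('last_top.npz')['p'].astype(float).mean(2)
xs=np.arange(-.012,.0085,.001);print((xs*1000).round().astype(int))
print(np.mean([prof('top',g,y,.058,xs) for y in np.arange(-.07,.071,.005) if not .04<y<.08 ],0).astype(int))
g=np.load('last_side.npz')['p'].astype(float).mean(2)
for y in (0,.02,.04): print(round(y,2),prof('side',g,y,.006,xs).astype(int))
E
```

```text
t 12.67 cradle xyz -0.0176 -0.0018 0.0141 rpy [-1.7998e+02 -3.0000e-02  9.0960e+01] F [0.5 0.  0. ] w 0.0852
time_s: 13.08
tcp_pos: [0.5514, 0.0097, 0.0145]
orientation: [180.0, 0.0, 90.7]
wrist_force: [-0.2, -3.8, 1.5]
width: 0.0847
finger_force: 2.2
t 13.08 cradle xyz -0.0138 -0.0022 0.0145 rpy [1.7999e+02 3.0000e-02 9.0750e+01] F [-0.2 -3.8  1.5] w 0.0847
time_s: 13.83
tcp_pos: [0.5542, -0.2472, 0.2094]
orientation: [-180.0, -0.0, 90.7]
wrist_force: [0.6, -0.6, 0.6]
width: 0.0248
finger_force: 0.0
t 13.83 cradle xyz -0.2707 -0.0014 0.2094 rpy [-1.7999e+02 -3.0000e-02  9.0730e+01] F [ 0.6 -0.6  0.6] w 0.0248
[-12 -11 -10  -9  -8  -7  -6  -5  -4  -3  -2  -1   0   1   2   3   4   5
   6   7   8]
[130 131 131 131 131 130 126 117 103  90  84  87  93 103 115 134 166 204
 235 251 254]
0 [40 38 38 38 38 37 38 38 38 39 39 40 40 41 41 41 43 44 45 46 47]
0.02 [109 108 108 107 105 102  98  94  91  83  74  64  55  46  41  37  33  28
  25  25  26]
0.04 [106 105 104 102 100  98  96  91  84  77  70  63  57  51  45  39  33  32
  31  29  28]
```

```bash
python3 -m crank '[[[0,0,0],[0.02,0,0.03],0.085],[[0,0,0],[0.04,0,0.06],0.085],[[0,0,0],[0.07,0,0.09],0.085],[[0,0,0],[0.1,0,0.12],0.085],[[0,0,0],[0.135,0,0.15],0.085],[[0,0,0],[0.165,0,0.18],0.085],[[0,0,0],[0.2,0,0.2],0.085],[[0,0,0],[0.23,0,0.2],0.085],[[0,0,0],[0.245,0,0.2],0.085],[[0,0,0],[0.253,0,0.2],0.085]]'>/dev/null; python3 -c "from h import *;st()"
python3 -m crank '[[[0,0,0],[0.003,0,0],0.085],[[0,0,0],[0.0055,0,0],0.085],[[0,0,0],[0.007,0,0],0.085],[[0,0,0],[0.008,0,0],0.085],[[0,0,0],[0.0085,0,0],0.085],[[0,0,0],[0.0085,0,0],0.085]]'; python3 -c "from h import *;st()"
python3 -m crank '[[[0,0,0],[-0.02,0,0],0.085],[[0,0,0],[-0.05,0,0],0.085],[[0,0,0],[-0.09,0,-0.01],0.085],[[0,0,0],[-0.13,0,-0.04],0.085],[[0,0,0],[-0.17,0,-0.08],0],[[0,0,0],[-0.21,0,-0.12],0],[[0,0,0],[-0.25,0,-0.16],0],[[0,0,0],[-0.26,0,-0.2],0],[[0,0,0],[-0.26,0,-0.22],0],[[0,0,0],[-0.26,0,-0.22],0]]'>/dev/null; python3 - <<'E'
from m import *
st();snap('top');snap('side')
g=np.load('last_top.npz')['p'].astype(float).mean(2)
xs=np.arange(-.012,.0085,.001);print((xs*1000).round().astype(int))
print(np.mean([prof('top',g,y,.058,xs) for y in np.arange(-.07,.071,.005) if not .04<y<.08 ],0).astype(int))
g=np.load('last_side.npz')['p'].astype(float).mean(2)
for y in (0.01,.02,.04): print(round(y,2),prof('side',g,y,.006,xs).astype(int))
# clamp arm points
L=np.load('last_top.npz');w=cloud('top',L['p'],L['d']);c=w[...,:2]-O;X=c@ex;Y=c@ey
m=(abs(Y)<.012)&(X>.05)&(X<.14)&(w[...,2]>.1);k=np.polyfit(X[m],w[...,2][m],1);print('arm slope angle',np.arctan(-k[0]),'z at axle x',np.polyval(k,.165),X[m].min(),w[...,2][m].max(),m.sum())
E
```

```text
t 14.77 cradle xyz -0.0141 -0.0016 0.0073 rpy [-1.7994e+02 -4.0000e-02  9.0890e+01] F [ 0.3 -0.3  0.1] w 0.085
time_s: 15.27
tcp_pos: [0.5513, 0.0155, 0.0081]
orientation: [180.0, 0.0, 90.8]
wrist_force: [-0.8, -2.6, -1.0]
width: 0.0853
finger_force: 1.4
t 15.27 cradle xyz -0.0081 -0.0022 0.0081 rpy [179.99   0.    90.76] F [-0.8 -2.6 -1. ] w 0.0853
t 16.1 cradle xyz -0.2697 -0.0024 0.2325 rpy [1.7979e+02 8.0000e-02 9.0710e+01] F [1.  0.4 0.9] w 0.0117
[-12 -11 -10  -9  -8  -7  -6  -5  -4  -3  -2  -1   0   1   2   3   4   5
   6   7   8]
[129 129 129 129 129 129 129 129 130 130 129 128 122 110  94  82  79  85
  93 104 119]
0.01 [110 110 110 109 109 108 108 107 105 103 100  98  94  87  81  74  67  60
  54  47  40]
0.02 [109 109 109 109 109 109 109 109 109 107 104 101  98  95  86  77  68  59
  50  46  42]
0.04 [107 107 107 107 106 106 106 105 103 101  99  96  91  84  78  71  65  58
  51  45  39]
arm slope angle 0.48115735730326464 z at axle x 0.09977138942407526 0.06017638451004304 0.1632294518418611 203
```

The final nudge went too far: the radio front is now about 4.5 mm past the cheek fronts. I'll get the heights behind the radio to choose a gentle way to push it back.

```bash
python3 - <<'E'
from m import *
L=np.load('last_top.npz');w=cloud('top',L['p'],L['d']);c=w[...,:2]-O;X=c@ex;Y=c@ey;Z=w[...,2]
ys=np.arange(-.1,.101,.01);print('      ',(ys*1000).astype(int))
for x in np.arange(.05,.205,.006):
    print(int(round(x*1000)),[ (lambda m:int(np.median(Z[m])*1000) if m.any() else -1)((abs(X-x)<.003)&(abs(Y-y)<.005)) for y in ys])
E
```

```text
[-100  -90  -80  -70  -60  -50  -40  -30  -20  -10    0    9   19   29
   39   49   59   69   79   89   99]
50 [45, 55, 55, 60, 54, 56, 56, 58, 55, 53, 53, 59, 58, 54, 61, 58, 56, 58, 58, 24, 45]
56 [47, 55, 58, 55, 58, 57, 58, 58, 55, 58, 58, 56, 57, 55, 54, 57, 56, 56, 55, 24, 45]
62 [32, 56, 51, 55, 55, 60, 56, 58, 57, 127, 126, 92, 58, 57, 56, 58, 57, 57, 57, 30, 40]
68 [39, 56, 58, 57, 56, 58, 57, 55, 103, 154, 148, 149, 59, 59, 56, 58, 55, 55, 56, 34, 45]
74 [44, 58, 54, 54, 57, 55, 59, 58, 145, 152, 153, 146, 57, 57, 55, 55, 56, 58, 56, 35, 45]
80 [44, 57, 57, 57, 60, 60, 58, 56, 148, 149, 150, 145, 56, 57, 57, 56, 58, 52, 58, 24, 40]
86 [43, 55, 56, 57, 56, 57, 56, 60, 144, 145, 147, 97, 55, 55, 56, 57, 55, 57, 58, 26, 38]
92 [42, 53, 59, 57, 57, 59, 56, 54, 135, 140, 152, 135, 56, 55, 55, 55, 55, 55, 57, 28, 39]
98 [42, 54, 58, 58, 57, 58, 57, 56, 133, 140, 136, 128, 57, 54, 56, 56, 56, 58, 57, 27, 45]
104 [44, 52, 58, 53, 51, 53, 46, 52, 135, 130, 132, 131, 54, 58, 31, 56, 56, 52, 55, 10, 44]
110 [27, 5, 1, 6, 3, 3, 35, 41, 128, 129, 128, 117, 39, 36, 34, 7, 4, 5, 1, 3, 40]
[... 523 characters left out ...]
23, 13, 98, 89, 103, 100, 96, 96, 71, 22, 7, 8, 22, 7, 5, 3]
158 [7, 7, 8, 19, 7, 21, -1, 100, 92, 100, 97, 94, 95, 75, 22, 13, 8, 21, 7, 5, 4]
164 [4, 4, 10, 17, 7, 21, -1, 101, 97, 95, 98, 94, 96, 83, 21, 21, 7, 20, 5, 7, 3]
170 [10, 6, 8, 21, 3, 22, -1, 99, 89, 95, 109, 95, 99, 85, 19, 14, 7, 16, 7, 9, 7]
176 [7, 5, 12, 19, 5, 21, -1, 100, 89, 106, 115, 95, 94, 80, 23, 15, 15, 18, 4, 4, 3]
182 [5, 5, 5, 7, 7, 4, -1, 99, 64, 122, 123, 120, 99, 55, 8, 5, 5, 5, 5, 4, 6]
188 [7, 3, 8, 5, 4, 4, -1, 4, -1, 131, 132, 119, -1, 8, 3, 6, 8, 4, 6, 0, 5]
194 [2, 6, 8, 6, 5, 4, 8, 7, -1, 140, 141, 136, 1, 4, 6, 8, 5, 9, 4, 5, 6]
200 [5, 7, 8, 5, 6, 6, 7, 4, -1, 147, 141, 79, 6, 3, 8, 5, 5, 3, 5, 8, 4]
```

Heights behind the radio: the floor is free at |y| from 50 to 90 mm behind its rear corners, the clamp arm is at about 0.6 rad, and the posts start at x=146. I'll use the shut fingers to push the rear corners back gently, one side and then the other.

```bash
python3 - <<'E'
from h import *
L=np.load('last_side.npz');p=L['p'].astype(int);w=cloud('side',L['p'],L['d']);t=telemetry.get_state()['tcp_pos']
r=np.hypot(w[...,0]-t[0],w[...,1]-t[1]);z=w[...,2]-t[2]
for a in np.arange(-.01,.3,.02):
    m=(abs(z-a)<.01)&(r<.15);print(round(a,2),m.sum(),(np.percentile(r[m],95).round(3) if m.any() else ''))
E
python3 -m crank '[[[0,0,0],[0,0,-0.03],0],[[0,0,0],[0.04,-0.01,-0.03],0],[[0,0,0],[0.08,-0.02,-0.03],0],[[0,0,0],[0.12,-0.03,-0.03],0],[[0,0,0],[0.16,-0.04,-0.03],0],[[0,0,0],[0.2,-0.05,-0.03],0],[[0,0,0],[0.24,-0.06,-0.03],0],[[0,0,0],[0.28,-0.075,-0.03],0],[[0,0,0],[0.32,-0.075,-0.03],0],[[0,0,0],[0.36,-0.075,-0.03],0]]' >/dev/null;python3 -m crank '[[[0,0,0],[0.035,0,0],0],[[0,0,0],[0.035,0,0],0]]'>/dev/null; python3 -c "from h import *;st()"
```

```text
-0.01 0 
0.01 0 
0.03 28 0.017
0.05 63 0.018
0.07 106 0.035
0.09 162 0.049
0.11 226 0.061
0.13 178 0.055
0.15 60 0.039
0.17 149 0.04
0.19 188 0.04
0.21 78 0.048
0.23 189 0.048
0.25 35 0.131
0.27 367 0.142
0.29 548 0.14
t 17.2 cradle xyz 0.1324 0.0736 0.2575 rpy [-1.7996e+02 -1.0000e-01  9.1050e+01] F [ 0.3 -0.7  0.1] w -0.0002
```

```bash
python3 -m crank '[[[0,0,0],[-0.0085,-0.0065,0.03],0],[[0,0,0],[-0.0085,-0.0065,0.065],0],[[0,0,0],[-0.0085,-0.0065,0.1],0],[[0,0,0],[-0.0085,-0.0065,0.13],0],[[0,0,0],[-0.0085,-0.0065,0.155],0],[[0,0,0],[-0.0085,-0.0065,0.175],0],[[0,0,0],[-0.0085,-0.0065,0.19],0],[[0,0,0],[-0.0085,-0.0065,0.199],0],[[0,0,0],[-0.0085,-0.0065,0.199],0],[[0,0,0],[-0.0085,-0.0065,0.199],0]]' ; python3 -c "from h import *;st()"
```

```text
time_s: 18.03
tcp_pos: [0.468, 0.1413, 0.0593]
orientation: [-180.0, -0.0, 90.8]
wrist_force: [0.8, 0.4, 0.2]
width: -0.0001
finger_force: 0.0
t 18.03 cradle xyz 0.1189 0.0793 0.0593 rpy [-1.7999e+02 -1.0000e-02  9.0790e+01] F [0.8 0.4 0.2] w -0.0001
```

```bash
python3 -m crank '[[[0,0,0],[0,0,0.005],0],[[0,0,0],[0,0,0.01],0],[[0,0,0],[0,0,0.01],0],[[0,0,0],[-0.0015,0,0.01],0],[[0,0,0],[-0.003,0,0.01],0],[[0,0,0],[-0.0045,0,0.01],0],[[0,0,0],[-0.0055,0,0.01],0]]' ; python3 -c "from h import *;st()"
python3 -m crank '[[[0,0,0],[-0.001,0,0],0],[[0,0,0],[-0.002,0,0],0],[[0,0,0],[-0.002,0,0],0]]' ; python3 - <<'E'
from m import *
st();snap('top');L=np.load('last_top.npz');g=L['p'].astype(float).mean(2)
for y in(-.08,-.06,-.04,-.02,.02,.04,.06,.08): print(round(y,2),'white front',edge('top',g,y,.058,-.01,.03),'rear',edge('top',g,y,.058,.085,.12))
E
```

```text
time_s: 18.62
tcp_pos: [0.4682, 0.1357, 0.0493]
orientation: [180.0, -0.0, 90.8]
wrist_force: [0.7, -0.6, -0.2]
width: 0.0001
finger_force: 0.0
t 18.62 cradle xyz 0.1133 0.0792 0.0493 rpy [179.98  -0.    90.8 ] F [ 0.7 -0.6 -0.2] w 0.0001
time_s: 18.87
tcp_pos: [0.4681, 0.1337, 0.0491]
orientation: [180.0, 0.0, 90.8]
wrist_force: [-0.0, -0.2, -0.8]
width: -0.0002
finger_force: 0.0
t 18.87 cradle xyz 0.1113 0.0793 0.0491 rpy [179.99   0.    90.79] F [-0.  -0.2 -0.8] w -0.0002
-0.08 white front (np.float64(10.3), 155) rear (np.float64(104.8), 109)
-0.06 white front (np.float64(11.3), 172) rear (np.float64(105.3), 116)
-0.04 white front (np.float64(8.8), 183) rear (np.float64(102.8), 133)
-0.02 white front (np.float64(9.3), 171) rear (np.float64(100.3), 41)
0.02 white front (np.float64(10.8), 186) rear (np.float64(98.3), 69)
0.04 white front (np.float64(8.8), 181) rear (np.float64(89.8), 70)
0.06 white front (np.float64(9.3), 142) rear (np.float64(87.3), 28)
0.08 white front (np.float64(3.8), 152) rear (np.float64(86.2), 15)
```

```bash
python3 -m crank '[[[0,0,0],[-0.001,0,0],0],[[0,0,0],[-0.002,0,0],0]]' ;  python3 -m crank '[[[0,0,0],[-0.001,0,0],0],[[0,0,0],[-0.002,0,0],0]]'; python3 -m crank '[[[0,0,0],[-0.001,0,0],0],[[0,0,0],[-0.002,0,0],0]]'; python3 - <<'E'
from m import *
st();snap('top');L=np.load('last_top.npz');g=L['p'].astype(float).mean(2)
for y in(-.08,-.06,-.04,-.02,.02,.04,.06,.08): print(round(y,2),'white front',edge('top',g,y,.058,-.01,.03),'rear',edge('top',g,y,.058,.085,.12))
E
```

```text
time_s: 19.08
tcp_pos: [0.4681, 0.1319, 0.0491]
orientation: [180.0, -0.0, 90.8]
wrist_force: [-0.4, -0.5, -0.8]
width: -0.0003
finger_force: 0.0
time_s: 19.25
tcp_pos: [0.4681, 0.1298, 0.049]
orientation: [-180.0, 0.0, 90.8]
wrist_force: [0.6, -0.3, 0.4]
width: 0.0
finger_force: 0.0
time_s: 19.42
tcp_pos: [0.4682, 0.1278, 0.049]
orientation: [-180.0, -0.0, 90.8]
wrist_force: [0.2, -0.7, 0.5]
width: 0.0002
finger_force: 0.0
t 19.42 cradle xyz 0.1054 0.0794 0.049 rpy [-180.    -0.    90.8] F [ 0.2 -0.7  0.5] w 0.0002
-0.08 white front (np.float64(10.3), 155) rear (np.float64(104.8), 109)
-0.06 white front (np.float64(11.3), 172) rear (np.float64(105.3), 117)
-0.04 white front (np.float64(8.8), 183) rear (np.float64(102.8), 122)
-0.02 white front (np.float64(9.3), 172) rear (np.float64(93.8), 40)
0.02 white front (np.float64(10.8), 187) rear (np.float64(86.2), 77)
0.04 white front (np.float64(8.8), 183) rear (np.float64(86.8), 61)
0.06 white front (np.float64(9.3), 142) rear (np.float64(85.2), 4)
0.08 white front (np.float64(3.8), 151) rear (np.float64(94.3), 10)
```

```bash
python3 -m crank '[[[0,0,0],[-0.001,0,0],0],[[0,0,0],[-0.002,0,0],0]]' |grep force;  python3 -m crank '[[[0,0,0],[-0.001,0,0],0],[[0,0,0],[-0.002,0,0],0]]'|grep force; python3 -m crank '[[[0,0,0],[-0.001,0,0],0],[[0,0,0],[-0.002,0,0],0]]'|grep force; python3 - <<'E'
from m import *
st();snap('top');L=np.load('last_top.npz');g=L['p'].astype(float).mean(2)
for y in(-.08,-.06,-.04,-.02,.02,.04,.06,.08): print(round(y,2),'white front',edge('top',g,y,.058,-.01,.03),'rear',edge('top',g,y,.058,.085,.12))
E
```

```text
wrist_force: [-0.4, -0.5, -0.4]
finger_force: 0.0
wrist_force: [0.3, -0.2, -0.1]
finger_force: 0.0
wrist_force: [-0.6, -0.2, 1.0]
finger_force: 0.0
t 19.97 cradle xyz 0.0994 0.0794 0.049 rpy [-180.    -0.    90.8] F [-0.6 -0.2  1. ] w 0.0002
-0.08 white front (np.float64(10.3), 155) rear (np.float64(104.8), 110)
-0.06 white front (np.float64(11.3), 172) rear (np.float64(105.3), 116)
-0.04 white front (np.float64(8.8), 183) rear (np.float64(102.8), 122)
-0.02 white front (np.float64(9.3), 172) rear (np.float64(87.8), 38)
0.02 white front (np.float64(10.8), 188) rear (np.float64(86.2), 13)
0.04 white front (np.float64(8.8), 182) rear (np.float64(99.3), 10)
0.06 white front (np.float64(9.3), 143) rear (np.float64(112.3), 3)
0.08 white front (np.float64(3.8), 152) rear (np.float64(86.2), 9)
```

No contact, although the TCP is past the rear face, so the real finger tips may be higher than the TCP reading. I'll check with the depth image around the tool.

```bash
python3 - <<'E'
from h import *
st();p,d=snap('side');w=cloud('side',p,d);q=w[...,:2]-O;X=q@ex;Y=q@ey;Z=w[...,2]
c=camera_params('side');K=np.array(c['mtx'])
def pix(x,y,z):
    v=R(c).T@(np.array([*(O+x*ex+y*ey),z])-np.array(c['xyz']));v=K@v;return (v[:2]/v[2]).round(1)
s=telemetry.get_state()['tcp_pos'];dd=s[:2]-O;x0,y0=dd@ex,dd@ey
for z in(0.049,.06,.07,.08,.1): print(z,pix(x0,y0,z))
u,v=pix(x0,y0,.06).astype(int)
for r in range(v-14,v+8): print(r,[f'{int(Z[r,k]*1000)}/{p[r,k].mean():.0f}' for k in range(u-9,u+10,2)])
E
```

```text
t 20.02 cradle xyz 0.0993 0.0794 0.049 rpy [-180.     0.    90.8] F [-0.2 -0.6 -0.3] w -0.0002
0.049 [297.4 188.5]
0.06 [297.3 186.3]
0.07 [297.2 184.3]
0.08 [297.2 182.3]
0.1 [297.  178.2]
172 ['129/47', '128/66', '7/77', '145/42', '146/60', '124/49', '144/39', '141/52', '131/70', '133/51']
173 ['138/48', '125/67', '125/75', '145/39', '146/63', '118/54', '136/34', '143/53', '134/68', '135/46']
174 ['137/43', '126/64', '125/69', '135/41', '138/57', '116/56', '132/36', '124/48', '123/53', '132/42']
175 ['134/37', '132/55', '122/55', '125/41', '126/49', '126/54', '121/38', '116/43', '118/44', '124/48']
176 ['124/44', '127/47', '114/46', '125/39', '123/41', '115/49', '120/41', '111/47', '119/55', '115/68']
177 ['120/65', '119/48', '114/57', '116/40', '112/42', '114/60', '119/43', '8/81', '10/106', '8/106']
178 ['0/101', '112/76', '2/93', '116/46', '115/58', '108/113', '103/53', '1/116', '32/167', '7/149']
179 ['-3/116', '3/104', '4/107', '106/50', '105/106', '103/102', '99/58', '5/127', '29/200', '18/169']
180 ['4/126', '4/111', '6/110', '96/54', '97/108', '102/81', '95/59', '9/119', '2
[... 633 characters left out ...]
, '10/161', '1/137', '58/224', '59/229', '53/234', '57/239', '59/242', '58/242']
188 ['6/109', '45/158', '45/168', '7/144', '51/241', '56/242', '55/242', '63/242', '53/242', '57/242']
189 ['5/109', '44/151', '47/180', '10/142', '59/242', '57/242', '55/243', '65/243', '56/243', '55/242']
190 ['1/108', '35/139', '45/195', '2/135', '56/241', '52/243', '60/243', '61/243', '58/243', '56/243']
191 ['9/109', '36/131', '43/201', '9/131', '61/239', '58/243', '57/243', '58/243', '56/242', '53/242']
192 ['9/110', '20/122', '41/203', '8/124', '58/238', '49/242', '61/241', '61/241', '55/240', '59/240']
193 ['8/109', '15/114', '43/200', '13/125', '57/236', '52/241', '58/239', '56/239', '62/238', '62/239']
```

```bash
python3 - <<'E'
from h import *
L=np.load('last_side.npz');p,d=L['p'],L['d'];w=cloud('side',p,d);q=w[...,:2]-O;X=q@ex*1000;Y=q@ey*1000;Z=w[...,2]*1000
for r in range(178,190): print(r,[(int(X[r,k]),int(Y[r,k]),int(Z[r,k])) for k in range(294,302)])
L=np.load('last_top.npz');w=cloud('top',L['p'],L['d']);q=w[...,:2]-O;X=q@ex*1000;Y=q@ey*1000;Z=w[...,2]*1000
m=(abs(X-100)<60)&(abs(Y-79)<70)&(Z>62)&(Z<170);print(m.sum());
E
```

```text
178 [(84, 91, 116), (86, 87, 114), (84, 84, 115), (92, 80, 107), (91, 76, 108), (84, 73, 113), (94, 69, 103), (92, 66, 105)]
179 [(90, 90, 106), (87, 87, 108), (89, 83, 105), (86, 80, 108), (91, 76, 103), (86, 73, 107), (94, 69, 99), (93, 66, 99)]
180 [(95, 90, 96), (93, 87, 97), (93, 83, 97), (85, 80, 104), (86, 77, 102), (88, 73, 100), (93, 69, 95), (91, 66, 97)]
181 [(93, 90, 93), (96, 87, 90), (87, 84, 98), (96, 80, 89), (93, 76, 91), (88, 73, 95), (91, 69, 92), (89, 66, 93)]
182 [(94, 90, 88), (91, 87, 90), (90, 84, 91), (90, 80, 90), (91, 77, 89), (92, 73, 86), (89, 70, 89), (96, 65, 82)]
183 [(96, 90, 81), (94, 87, 82), (85, 84, 90), (92, 80, 83), (88, 77, 87), (88, 74, 86), (89, 70, 84), (96, 66, 77)]
184 [(98, 90, 73), (91, 87, 80), (86, 84, 84), (91, 80, 79), (89, 77, 81), (90, 73, 79), (162, 62, 8), (163, 58, 6)]
185 [(163, 85, 5), (159, 81, 9), (92, 84, 74), (94, 80, 71), (90, 77, 74), (89, 74, 75), (156, 63, 8), (150, 60, 14)]
186 [(161, 85, 1), (156, 82, 6), (158, 78, 4), (141, 76, 19), (139, 72, 21), (98, 73, 61), (101, 69, 58), (95, 66, 63)]
187 [(156, 86, 1), (99, 87, 57), (98, 84, 58), (101, 80, 54), (96, 77, 59), (96, 73, 59), (100, 69, 53), (97, 66, 56)]
188 [(145, 87, 7), (96, 88, 55), (100, 84, 51), (94, 81, 56), (93, 77, 56), (90, 74, 60), (94, 70, 55), (91, 67, 57)]
189 [(137, 88, 10), (88, 88, 58), (87, 85, 59), (90, 81, 56), (87, 78, 57), (89, 74, 55), (89, 70, 55), (89, 67, 54)]
67
```

Depth shows the shut finger tips ending at about z=0.072 while the TCP reads 0.049, so the real tip is about 22 mm above the TCP reading and is passing over the radio. I'll go back behind the rear, lower further and push.

```bash
python3 -m crank '[[[0,0,0],[0.013,-0.001,0],0],[[0,0,0],[0.026,-0.002,0],0],[[0,0,0],[0.026,-0.002,0],0],[[0,0,0],[0.026,-0.002,0.006],0],[[0,0,0],[0.026,-0.002,0.012],0],[[0,0,0],[0.026,-0.002,0.018],0],[[0,0,0],[0.026,-0.002,0.024],0],[[0,0,0],[0.026,-0.002,0.024],0],[[0,0,0],[0.022,-0.002,0.024],0],[[0,0,0],[0.018,-0.002,0.024],0]]';python3 -m crank '[[[0,0,0],[-0.001,0,0],0],[[0,0,0],[-0.002,0,0],0]]' |grep force;  python3 -m crank '[[[0,0,0],[-0.001,0,0],0],[[0,0,0],[-0.002,0,0],0]]'|grep force; python3 -c "from h import *;st()"
```

```text
time_s: 20.9
tcp_pos: [0.4661, 0.1395, 0.0251]
orientation: [-180.0, 0.0, 90.8]
wrist_force: [0.0, 0.2, 0.0]
width: 0.0001
finger_force: 0.0
wrist_force: [0.1, 0.1, -1.1]
finger_force: 0.0
wrist_force: [-0.1, 1.0, 1.3]
finger_force: 1.1
t 21.23 cradle xyz 0.1135 0.0813 0.0252 rpy [ 1.7998e+02 -2.0000e-02  9.0800e+01] F [-0.1  1.   1.3] w -0.0001
```

Contact comes at TCP x=0.1135, as predicted. I push this corner 2.5 mm, then move to the other side.

```bash
python3 -m crank '[[[0,0,0],[-0.0008,0,0],0],[[0,0,0],[-0.0016,0,0],0],[[0,0,0],[-0.0024,0,0],0],[[0,0,0],[-0.0028,0,0],0],[[0,0,0],[-0.0028,0,0],0]]'|grep force;python3 -c "from h import *;st()"
python3 -m crank '[[[0,0,0],[0.006,0,0],0],[[0,0,0],[0.013,0,0],0],[[0,0,0],[0.013,0,-0.035],0],[[0,0,0],[0.013,0,-0.07],0],[[0,0,0],[0.013,0,-0.11],0],[[0,0,0],[0.013,0,-0.15],0],[[0,0,0],[0.013,0,-0.19],0],[[0,0,0],[0.013,0.02,-0.22],0],[[0,0,0],[0.013,0.06,-0.225],0],[[0,0,0],[0.013,0.1,-0.225],0]]'>/dev/null
python3 -m crank '[[[0,0,0],[0,0.04,0],0],[[0,0,0],[0,0.064,0],0],[[0,0,0],[0,0.064,0.03],0],[[0,0,0],[0,0.064,0.07],0],[[0,0,0],[0,0.064,0.11],0],[[0,0,0],[0,0.064,0.15],0],[[0,0,0],[0,0.064,0.18],0],[[0,0,0],[0,0.064,0.2],0],[[0,0,0],[0,0.064,0.2],0]]';python3 -c "from h import *;st()"
```

```text
wrist_force: [-0.7, 1.8, 1.2]
finger_force: 0.8
t 21.65 cradle xyz 0.1107 0.0813 0.0251 rpy [180.   -0.   90.8] F [-0.7  1.8  1.2] w -0.0002
time_s: 23.23
tcp_pos: [0.6275, 0.1485, 0.0446]
orientation: [-179.6, 0.1, 90.8]
wrist_force: [-1.3, 0.2, -0.4]
width: 0.0001
finger_force: 0.0
t 23.23 cradle xyz 0.1239 -0.0802 0.0446 rpy [-1.796e+02  8.000e-02  9.082e+01] F [-1.3  0.2 -0.4] w 0.0001
```

```bash
python3 -m crank '[[[0,0,0],[0,0.001,0],0],[[0,0,0],[0,0.001,0.007],0],[[0,0,0],[0,0.001,0.014],0],[[0,0,0],[0,0.001,0.02],0],[[0,0,0],[0,0.001,0.02],0],[[0,0,0],[-0.004,0.001,0.02],0],[[0,0,0],[-0.0075,0.001,0.02],0],[[0,0,0],[-0.0075,0.001,0.02],0]]'|grep -v pos;python3 -c "from h import *;st()"
python3 -m crank '[[[0,0,0],[-0.001,0,0],0],[[0,0,0],[-0.002,0,0],0],[[0,0,0],[-0.003,0,0],0],[[0,0,0],[-0.0035,0,0],0]]'|grep force; python3 -c "from h import *;st()"
```

```text
time_s: 23.9
orientation: [180.0, 0.0, 90.8]
wrist_force: [0.5, 0.0, 0.5]
width: -0.0001
finger_force: 0.0
t 23.9 cradle xyz 0.1155 -0.0839 0.0305 rpy [179.97   0.    90.78] F [0.5 0.  0.5] w -0.0001
wrist_force: [0.3, 1.1, 0.8]
finger_force: 0.9
t 24.23 cradle xyz 0.1128 -0.0838 0.0303 rpy [ 1.7997e+02 -2.0000e-02  9.0800e+01] F [0.3 1.1 0.8] w 0.0001
```

```bash
python3 -m crank '[[[0,0,0],[-0.0008,0,0],0],[[0,0,0],[-0.0016,0,0],0],[[0,0,0],[-0.0024,0,0],0],[[0,0,0],[-0.0032,0,0],0],[[0,0,0],[-0.0036,0,0],0],[[0,0,0],[-0.0036,0,0],0]]'|grep force; python3 -c "from h import *;st()"
python3 -m crank '[[[0,0,0],[0.006,0,0],0],[[0,0,0],[0.012,0,0],0],[[0,0,0],[0.012,0,-0.035],0],[[0,0,0],[0.012,0,-0.07],0],[[0,0,0],[0.012,0,-0.11],0],[[0,0,0],[0.012,0,-0.15],0],[[0,0,0],[0.012,0,-0.19],0],[[0,0,0],[0.012,-0.02,-0.22],0],[[0,0,0],[0.012,-0.06,-0.22],0],[[0,0,0],[0.012,-0.1,-0.22],0]]'>/dev/null
python3 -m crank '[[[0,0,0],[0.003,-0.04,0],0],[[0,0,0],[0.003,-0.067,0],0],[[0,0,0],[0.003,-0.067,0.03],0],[[0,0,0],[0.003,-0.067,0.07],0],[[0,0,0],[0.003,-0.067,0.11],0],[[0,0,0],[0.003,-0.067,0.15],0],[[0,0,0],[0.003,-0.067,0.18],0],[[0,0,0],[0.003,-0.067,0.2],0],[[0,0,0],[0.003,-0.067,0.2],0],[[0,0,0],[0.003,-0.067,0.2],0]]';python3 -c "from h import *;st()"
```

```text
wrist_force: [1.0, 0.4, 0.6]
finger_force: 0.6
t 24.73 cradle xyz 0.109 -0.0836 0.03 rpy [-179.99   -0.     90.8 ] F [1.  0.4 0.6] w 0.0001
time_s: 26.4
tcp_pos: [0.4635, 0.1466, 0.0499]
orientation: [-179.9, 0.0, 90.8]
wrist_force: [-0.3, -0.5, 0.7]
width: 0.0001
finger_force: 0.0
t 26.4 cradle xyz 0.1243 0.0838 0.0499 rpy [-1.7991e+02  2.0000e-02  9.0820e+01] F [-0.3 -0.5  0.7] w 0.0001
```

```bash
python3 -m crank '[[[0,0,0],[0,0.003,0],0],[[0,0,0],[0,0.003,0.008],0],[[0,0,0],[0,0.003,0.016],0],[[0,0,0],[0,0.003,0.022],0],[[0,0,0],[0,0.003,0.022],0],[[0,0,0],[-0.004,0.003,0.022],0],[[0,0,0],[-0.008,0.003,0.022],0],[[0,0,0],[-0.01,0.003,0.022],0],[[0,0,0],[-0.01,0.003,0.022],0]]'|grep force;python3 -c "from h import *;st()"
python3 -m crank '[[[0,0,0],[-0.001,0,0],0],[[0,0,0],[-0.002,0,0],0],[[0,0,0],[-0.003,0,0],0],[[0,0,0],[-0.0035,0,0],0],[[0,0,0],[-0.0035,0,0],0]]'|grep force; python3 -c "from h import *;st()"
```

```text
wrist_force: [-0.4, 0.1, -0.1]
finger_force: 0.0
t 27.15 cradle xyz 0.1136 0.0802 0.0284 rpy [179.97  -0.    90.77] F [-0.4  0.1 -0.1] w 0.0002
wrist_force: [-0.3, -0.4, -0.4]
finger_force: 0.0
t 27.57 cradle xyz 0.1106 0.0804 0.028 rpy [-180.    -0.    90.8] F [-0.3 -0.4 -0.4] w 0.0001
```

```bash
python3 -m crank '[[[0,0,0],[-0.0007,0,0],0],[[0,0,0],[-0.0014,0,0],0],[[0,0,0],[-0.0014,0,0],0]]'|grep force; python3 -c "from h import *;st()"
python3 -m crank '[[[0,0,0],[0.006,0,0],0],[[0,0,0],[0.012,0,0],0],[[0,0,0],[0.012,0,-0.035],0],[[0,0,0],[0.012,0,-0.07],0],[[0,0,0],[0.012,0,-0.11],0],[[0,0,0],[0.012,0,-0.15],0],[[0,0,0],[0.012,0,-0.19],0],[[0,0,0],[0.012,0,-0.22],0],[[0,0,0],[0.012,0,-0.22],0]]' >/dev/null
python3 -m crank '[[[0,0,0],[-0.04,0.01,0],0],[[0,0,0],[-0.08,0.03,0],0],[[0,0,0],[-0.12,0.05,0],0],[[0,0,0],[-0.16,0.07,0],0],[[0,0,0],[-0.2,0.08,0],0],[[0,0,0],[-0.24,0.08,0],0],[[0,0,0],[-0.28,0.08,0],0],[[0,0,0],[-0.28,0.08,0],0]]'>/dev/null;  python3 - <<'E'
from m import *
st();snap('top');snap('side')
g=np.load('last_top.npz')['p'].astype(float).mean(2)
xs=np.arange(-.012,.0085,.001);print((xs*1000).round().astype(int))
for yy in((-.08,-.04),(-.04,0),(0,.04),(.075,.085)):print(yy,np.mean([prof('top',g,y,.058,xs) for y in np.arange(yy[0],yy[1],.005)],0).astype(int))
for y in(-.085,-.075,-.065,-.055,.055,.065,.075): print(round(y,3),'rear',edge('top',g,y,.058,.085,.12))
g=np.load('last_side.npz')['p'].astype(float).mean(2)
for y in (-.02,0,.02,.04): print(round(y,2),prof('side',g,y,.006,xs).astype(int))
E
```

```text
wrist_force: [-0.7, 1.2, 0.4]
finger_force: 0.7
t 27.82 cradle xyz 0.1093 0.0804 0.028 rpy [-1.7999e+02 -1.0000e-02  9.0810e+01] F [-0.7  1.2  0.4] w -0.0001
t 29.23 cradle xyz -0.1636 0.0004 0.2472 rpy [-1.7993e+02  7.0000e-02  9.0600e+01] F [ 0.1  0.9 -0.2] w 0.0002
[-12 -11 -10  -9  -8  -7  -6  -5  -4  -3  -2  -1   0   1   2   3   4   5
   6   7   8]
(-0.08, -0.04) [129 129 129 130 129 129 127 121 115 107 101  96  92  95 100 113 146 184
 222 241 248]
(-0.04, 0) [131 131 131 131 132 131 131 130 118 100  82  77  84  92 103 116 130 156
 193 230 252]
(0, 0.04) [131 131 131 131 131 131 129 122 113 102  93  86  84  92 102 116 146 183
 219 239 247]
(0.075, 0.085) [127 127 129 143 157 171 186 201 215 191 158 125 110 104  98 113 142 171
 197 218 240]
-0.085 rear (np.float64(98.3), 124)
-0.075 rear (np.float64(92.3), 66)
-0.065 rear (np.float64(98.8), 121)
-0.055 rear (np.float64(99.3), 102)
0.055 rear (np.float64(99.8), 130)
0.065 rear (np.float64(100.3), 134)
0.075 rear (np.float64(100.3), 132)
-0.02 [106 106 106 104 102 100  97  95  89  82  75  68  62  56  49  43  36  31
  29  28  27]
0 [106 105 104 103 102 101  98  94  89  85  80  72  63  54  46  38  35  33
  30  28  27]
0.02 [106 105 105 105 103 100  97  94  91  84  76  67  59  51  47  43  39  34
  31  29  28]
0.04 [104 104 104 102 100  99  97  93  88  83  77  72  65  58  50  43  36  34
  31  28  26]
```

The radio is home: white edge at 4.7 mm minus the 5 mm bezel puts the front at about 0, with the rear at 99–100. Before the clamp I'll calibrate the real tip height by touching the bare base plate (z = 6 mm) here.

```bash
python3 -m crank '[[[0,0,0],[0,0,0.04],0],[[0,0,0],[0,0,0.08],0],[[0,0,0],[0,0,0.12],0],[[0,0,0],[0,0,0.16],0],[[0,0,0],[0,0,0.2],0],[[0,0,0],[0,0,0.225],0],[[0,0,0],[0,0,0.235],0],[[0,0,0],[0,0,0.242],0],[[0,0,0],[0,0,0.242],0]]'|grep force;python3 -c "from h import *;st()"
python3 -m crank '[[[0,0,0],[0,0,0.002],0],[[0,0,0],[0,0,0.004],0]]'|grep wrist;python3 -m crank '[[[0,0,0],[0,0,0.001],0],[[0,0,0],[0,0,0.002],0]]'|grep wrist;python3 -c "from h import *;st()"
```

```text
wrist_force: [-0.8, 0.3, -0.4]
finger_force: 0.0
t 30.08 cradle xyz -0.1579 0.0001 0.006 rpy [-1.7999e+02 -1.0000e-02  9.0860e+01] F [-0.8  0.3 -0.4] w -0.0
wrist_force: [0.2, -0.4, 0.5]
wrist_force: [-0.1, 0.3, 0.2]
t 30.42 cradle xyz -0.159 -0.0001 0.001 rpy [1.7992e+02 2.0000e-02 9.0800e+01] F [-0.1  0.3  0.2] w -0.0001
```

```bash
python3 -m crank '[[[0,0,0],[0,0,0.003],0],[[0,0,0],[0,0,0.006],0],[[0,0,0],[0,0,0.006],0]]'|grep wrist;for i in 1; do python3 -m crank '[[[0,0,0],[0,0,0.001],0],[[0,0,0],[0,0,0.002],0],[[0,0,0],[0,0,0.002],0]]'|grep wrist;python3 -c "from h import *;st()"; done; python3 -m crank '[[[0,0,0],[0,0,0.001],0],[[0,0,0],[0,0,0.002],0],[[0,0,0],[0,0,0.002],0]]'|grep wrist;python3 -c "from h import *;st()"
```

```text
wrist_force: [0.2, -0.3, -0.3]
wrist_force: [-0.6, -0.4, -0.5]
t 30.92 cradle xyz -0.1588 0.0004 -0.0082 rpy [-179.99   -0.     90.8 ] F [-0.6 -0.4 -0.5] w 0.0001
wrist_force: [0.3, 1.3, -0.7]
t 31.17 cradle xyz -0.1588 0.0004 -0.0102 rpy [-179.99   -0.     90.8 ] F [ 0.3  1.3 -0.7] w 0.0
```

```bash
python3 -m crank '[[[0,0,0],[0,0,0.001],0],[[0,0,0],[0,0,0.002],0],[[0,0,0],[0,0,0.002],0]]'|grep wrist;python3 -c "from h import *;st()"; python3 -m crank '[[[0,0,0],[0,0,0.001],0],[[0,0,0],[0,0,0.001],0]]'|grep wrist;python3 -c "from h import *;st()";python3 -m crank '[[[0,0,0],[0,0,0.001],0],[[0,0,0],[0,0,0.001],0]]'|grep wrist;python3 -c "from h import *;st()"
```

```text
wrist_force: [0.4, 0.7, -0.2]
t 31.42 cradle xyz -0.1588 0.0004 -0.0122 rpy [-179.99   -0.     90.8 ] F [ 0.4  0.7 -0.2] w -0.0002
wrist_force: [-0.3, -0.0, -0.1]
t 31.58 cradle xyz -0.1588 0.0004 -0.0131 rpy [-179.99   -0.     90.8 ] F [-0.3 -0.  -0.1] w -0.0
wrist_force: [-0.7, 0.6, -0.0]
t 31.75 cradle xyz -0.1588 0.0003 -0.014 rpy [180.    0.   90.8] F [-0.7  0.6 -0. ] w -0.0003
```

```bash
for i in a; do python3 -m crank '[[[0,0,0],[0,0,0.001],0],[[0,0,0],[0,0,0.001],0]]'|grep wrist;python3 -c "from h import *;st()"; python3 -m crank '[[[0,0,0],[0,0,0.001],0],[[0,0,0],[0,0,0.001],0]]'|grep wrist;python3 -c "from h import *;st()";python3 -m crank '[[[0,0,0],[0,0,0.001],0],[[0,0,0],[0,0,0.001],0]]'|grep wrist;python3 -c "from h import *;st()"; done
```

```text
wrist_force: [-5.4, 1.6, 11.4]
t 31.92 cradle xyz -0.1588 0.0002 -0.0141 rpy [179.99   0.    90.8 ] F [-5.4  1.6 11.4] w 0.0002
wrist_force: [-11.9, 3.2, 23.0]
t 32.08 cradle xyz -0.1588 0.0001 -0.0142 rpy [179.99   0.    90.81] F [-11.9   3.2  23. ] w -0.0002
wrist_force: [-17.9, 6.0, 35.9]
t 32.25 cradle xyz -0.1589 -0.0 -0.0142 rpy [1.7998e+02 1.0000e-02 9.0810e+01] F [-17.9   6.   35.9] w 0.0004
```

The tip is 20 mm above the reported TCP: contact on the plate came at TCP z = -0.014. Next I lower the clamp by following the arm's arc with tip heights corrected, finishing with the arm's top at tip z = 0.085, so TCP z = 0.065.

```bash
python3 -m crank '[[[0,0,0],[0,0,-0.02],0],[[0,0,0],[0,0,-0.06],0],[[0,0,0],[0,0,-0.1],0],[[0,0,0],[0,0,-0.14],0],[[0,0,0],[0.02,0,-0.18],0],[[0,0,0],[0.06,0,-0.2],0],[[0,0,0],[0.1,0,-0.2],0],[[0,0,0],[0.14,0,-0.2],0],[[0,0,0],[0.18,0,-0.2],0],[[0,0,0],[0.22,0,-0.2],0]]'>/dev/null;python3 -m crank '[[[0,0,0],[0.02,0,0],0],[[0,0,0],[0.032,0,0],0],[[0,0,0],[0.032,0,0],0],[[0,0,0],[0.032,0,0],0]]';python3 -c "from h import *;st()"
```

```text
time_s: 33.42
tcp_pos: [0.5474, 0.1164, 0.1829]
orientation: [-180.0, 0.0, 90.8]
wrist_force: [0.3, -0.9, -0.1]
width: -0.0004
finger_force: 0.0
t 33.42 cradle xyz 0.0929 0.0003 0.1829 rpy [-1.7999e+02  2.0000e-02  9.0840e+01] F [ 0.3 -0.9 -0.1] w -0.0004
```

```bash
python3 -m crank '[[[0,0,0],[0,0,0.03],0],[[0,0,0],[0,0,0.045],0],[[0,0,0],[0,0,0.053],0],[[0,0,0],[-0.002,0,0.06],0],[[0,0,0],[-0.005,0,0.067],0],[[0,0,0],[-0.008,0,0.074],0],[[0,0,0],[-0.012,0,0.081],0],[[0,0,0],[-0.016,0,0.088],0],[[0,0,0],[-0.021,0,0.094],0],[[0,0,0],[-0.021,0,0.098],0]]';python3 - <<'E'
from h import *
st();snap('side');L=np.load('last_side.npz');w=cloud('side',L['p'],L['d']);q=w[...,:2]-O;X=q@ex;Y=q@ey;Z=w[...,2]
m=(abs(Y)<.03)&(Z>.12)&(X>.13)&(X<.26);print('handle',m.sum(),[(round(z,3),X[m&(abs(Z-z)<.006)].mean().round(4)) for z in(.13,.14,.15,.16,.17,.18,.19) if (m&(abs(Z-z)<.006)).any()])
E
```

```text
time_s: 34.25
tcp_pos: [0.5479, 0.0945, 0.0848]
orientation: [180.0, 0.0, 90.8]
wrist_force: [0.9, -2.7, 4.5]
width: 0.0003
finger_force: 2.1
t 34.25 cradle xyz 0.071 0.0001 0.0848 rpy [1.7997e+02 3.0000e-02 9.0760e+01] F [ 0.9 -2.7  4.5] w 0.0003
handle 20 []
```

```bash
python3 -m crank '[[[0,0,0],[0,0,0.003],0],[[0,0,0],[0,0,0.006],0],[[0,0,0],[0,0,0.009],0],[[0,0,0],[0,0,0.012],0],[[0,0,0],[0,0,0.012],0]]'|grep force;python3 -c "from h import *;st()";python3 -m crank '[[[0,0,0],[0,0,0.001],0],[[0,0,0],[0,0,0.002],0],[[0,0,0],[0,0,0.003],0],[[0,0,0],[0,0,0.004],0]]'|grep force;python3 -c "from h import *;st()";python3 -m crank '[[[0,0,0],[0,0,0.001],0],[[0,0,0],[0,0,0.002],0],[[0,0,0],[0,0,0.003],0],[[0,0,0],[0,0,0.003],0]]'|grep force;python3 -c "from h import *;st()"
```

```text
wrist_force: [0.4, -0.2, -0.4]
finger_force: 0.0
t 34.72 cradle xyz 0.0723 0.0005 0.0724 rpy [-179.97   -0.     90.81] F [ 0.4 -0.2 -0.4] w -0.0001
wrist_force: [-1.9, -2.2, 5.5]
finger_force: 2.6
t 35.05 cradle xyz 0.0722 0.0004 0.0691 rpy [-179.99    0.     90.81] F [-1.9 -2.2  5.5] w -0.0001
wrist_force: [-1.5, -2.0, 4.9]
finger_force: 2.2
t 35.38 cradle xyz 0.0721 0.0004 0.066 rpy [-1.7999e+02  1.0000e-02  9.0800e+01] F [-1.5 -2.   4.9] w 0.0001
```

```bash
python3 -m crank '[[[0,0,0],[0,0,0.0005],0],[[0,0,0],[0,0,0.001],0],[[0,0,0],[0,0,0.001],0]]'|grep force;python3 -c "from h import *;st()";python3 -m crank '[[[0,0,0],[0,0,-0.01],0],[[0,0,0],[0,0,-0.05],0],[[0,0,0],[-0.02,0,-0.09],0],[[0,0,0],[-0.06,0,-0.13],0],[[0,0,0],[-0.1,0,-0.15],0],[[0,0,0],[-0.14,0,-0.15],0],[[0,0,0],[-0.18,0,-0.15],0],[[0,0,0],[-0.22,0,-0.15],0],[[0,0,0],[-0.26,0,-0.15],0],[[0,0,0],[-0.3,0,-0.15],0]]'>/dev/null
cat > c.py <<'E'
from m import *
st();T=[];S=[]
for i in range(4): T.append(read_camera('top'));S.append(read_camera('side'))
for n,A in(('top',T),('side',S)):
    d=np.mean([a[1] for a in A],0);p=A[0][0];np.savez('last_'+n,p=p,d=d);w=cloud(n,p,d);q=w[...,:2]-O;X=q@ex;Y=q@ey;Z=w[...,2]
    m=(abs(Y+(.003 if n=='top' else 0))<.009)&(X>.055)&(X<.135)&(Z>.065)&(Z<.12)
    if m.sum()>5:
        k=np.polyfit(X[m],Z[m],1);print(n,m.sum(),'theta',np.arctan(-k[0]).round(3),'z at x=.065',np.polyval(k,.065).round(4),'z at .125',np.polyval(k,.125).round(4),'res',np.std(Z[m]-np.polyval(k,X[m])).round(4))
    r=(abs(Y)<.08)&(X>.01)&(X<.045)&(Z>.04);print(' radio top',Z[r].mean().round(4),r.sum())
    m=(abs(Y)<.03)&(Z>.115)&(X>.12)&(X<.22)
    if m.sum()>10:
        k=np.polyfit(Z[m],X[m],1);print(' handle',m.sum(),'slope',k[0].round(3),'X at .18',np.polyval(k,.18).round(4),'zmax',Z[m].max().round(3))
E
python3 c.py
```

```text
wrist_force: [-3.8, -2.4, 5.0]
finger_force: 3.0
t 35.63 cradle xyz 0.0721 0.0004 0.0651 rpy [-1.7999e+02  1.0000e-02  9.0800e+01] F [-3.8 -2.4  5. ] w 0.0002
t 36.47 cradle xyz -0.2202 0.0007 0.2158 rpy [179.95  -0.    90.81] F [1.3 0.2 0.6] w -0.0005
top 152 theta -0.001 z at x=.065 0.0876 z at .125 0.0877 res 0.0044
 radio top 0.0675 578
 handle 82 slope 0.081 X at .18 0.1587 zmax 0.408
side 87 theta 0.031 z at x=.065 0.0906 z at .125 0.0888 res 0.0051
 radio top 0.1417 157
 handle 21 slope 0.294 X at .18 0.0827 zmax 0.478
```

```bash
python3 -m crank '[[[0,0,0],[-0.04,-0.01,0],0],[[0,0,0],[-0.08,-0.025,0],0],[[0,0,0],[-0.12,-0.04,0],0],[[0,0,0],[-0.16,-0.055,0],0],[[0,0,0],[-0.195,-0.064,0],0],[[0,0,0],[-0.195,-0.064,0],0],[[0,0,0],[-0.195,-0.064,0],0]]'>/dev/null
sed -i "s/k=np.polyfit(X\[m\],Z\[m\],1);print(n/from scipy.stats import theilslopes as ts;h=ts(Z[m],X[m]);k=[h[0],h[1]];print(n/;s/(X>.01)&(X<.045)&(Z>.04)/(X>.01)\&(X<.045)\&(Z>.04)\&(Z<.07)/;s/(Z>.115)&(X>.12)/(Z>.115)\&(Z<.2)\&(X>.12)/" c.py; python3 c.py
```

```text
t 37.45 cradle xyz -0.4139 0.0646 0.2148 rpy [-1.7998e+02 -2.0000e-02  9.0730e+01] F [ 0.1  0.4 -0.8] w 0.0001
top 151 theta -0.049 z at x=.065 0.0852 z at .125 0.0881 res 0.0046
 radio top 0.0572 561
 handle 65 slope 0.01 X at .18 0.1582 zmax 0.193
 radio top nan 0
 handle 41 slope 0.086 X at .18 0.1538 zmax 0.194c.py:9: RuntimeWarning: Mean of empty slice.
  r=(abs(Y)<.08)&(X>.01)&(X<.045)&(Z>.04)&(Z<.07);print(' radio top',Z[r].mean().round(4),r.sum())
  ret = ret.dtype.type(ret / rcount)
```

```bash
python3 - <<'E'
from m import *
L=np.load('last_top.npz');p,d=L['p'],L['d'];w=cloud('top',p,d);q=w[...,:2]-O;X=q@ex;Y=q@ey;Z=w[...,2]
m=(abs(Y)<.03)&(Z>.175)&(Z<.21)&(X>.12)&(X<.2)
print('handle top',m.sum(),X[m].mean(),X[m].min(),X[m].max(),Y[m].mean(),np.median(Z[m]))
m=(abs(Y+.002)<.012)&(Z>.075)&(Z<.1)
for x in np.arange(.045,.15,.01):
    k=m&(abs(X-x)<.005);print(round(x,3),k.sum(),np.median(Z[k]).round(4) if k.any() else '')
# button in world
m=(abs(w[...,0]-.49)<.06)&(abs(w[...,1]+.4)<.06)&(Z>.06)&(Z<.09);print('btn',w[m].mean(0),m.sum())
E
```

```text
handle top 50 0.1584598993613122 0.1484534450765211 0.16805713464905525 0.00027542878729426676 0.18934447141231403
0.045 7 0.0839
0.055 28 0.0832
0.065 19 0.0839
0.075 24 0.0848
0.085 24 0.0857
0.095 29 0.0865
0.105 22 0.0868
0.115 21 0.0874
0.125 24 0.0879
0.135 26 0.0892
0.145 23 0.0902
btn [ 0.48439671 -0.40841908  0.06724112] 14
```

The foot is pressed in about 6.3 mm (arm top z≈0.0847 at the tip, handle lean 0.062 rad), about halfway. Now the button.

```bash
python3 -m crank '[[[0,0,0],[-0.0125,-0.001,0.03],0],[[0,0,0],[-0.0125,-0.001,0.07],0],[[0,0,0],[-0.0125,-0.001,0.11],0],[[0,0,0],[-0.0125,-0.001,0.14],0],[[0,0,0],[-0.0125,-0.001,0.155],0],[[0,0,0],[-0.0125,-0.001,0.162],0],[[0,0,0],[-0.0125,-0.001,0.162],0],[[0,0,0],[-0.0125,-0.001,0.162],0]]'>/dev/null;python3 -c "from h import *;st();print(telemetry.get_state()['tcp_pos'])"
```

```text
t 38.52 cradle xyz -0.4263 0.0646 0.0549 rpy [1.7991e+02 8.0000e-02 9.0810e+01] F [-0.2 -0.2  0.6] w -0.0001
[ 0.4903705  -0.40363432  0.0549293 ]
```

```bash
python3 -m crank '[[[0,0,0],[0,0,0.003],0],[[0,0,0],[0,0,0.006],0],[[0,0,0],[0,0,0.009],0],[[0,0,0],[0,0,0.011],0],[[0,0,0],[0,0,0.011],0]]'|grep force;python3 -c "from h import *;st()";python3 -m crank '[[[0,0,0],[0,0,0.001],0],[[0,0,0],[0,0,0.002],0],[[0,0,0],[0,0,0.002],0]]'|grep force;python3 -c "from h import *;st()"
```

```text
wrist_force: [0.9, -0.6, 3.4]
finger_force: 1.6
t 38.93 cradle xyz -0.426 0.0651 0.0422 rpy [1.7996e+02 3.0000e-02 9.0800e+01] F [ 0.9 -0.6  3.4] w -0.0
wrist_force: [0.6, 0.6, 6.9]
finger_force: 3.7
t 39.18 cradle xyz -0.426 0.0651 0.0409 rpy [1.7996e+02 3.0000e-02 9.0800e+01] F [0.6 0.6 6.9] w -0.0
```

The button is fully down (6.9 N at 6 mm travel). I'll retreat, make a final numeric check and hand in.

```bash
python3 -m crank '[[[0,0,0],[0,0,0.0005],0],[[0,0,0],[0,0,-0.02],0],[[0,0,0],[0,0,-0.06],0],[[0,0,0],[0,0,-0.1],0],[[0,0,0],[0,0,-0.14],0],[[0,0,0],[0,0,-0.16],0],[[0,0,0],[0,0,-0.16],0]]'|grep force;python3 - <<'E'
from m import *
st();p,d=snap('top');g=p.astype(float).mean(2);w=cloud('top',p,d);q=w[...,:2]-O;X=q@ex;Y=q@ey;Z=w[...,2]
print('white front',np.median([edge('top',g,y,.058,-.01,.03)[0] for y in np.arange(-.08,.081,.005)]))
m=(abs(Y)<.03)&(Z>.175)&(Z<.21)&(X>.12)&(X<.2);print('handle top',X[m].mean(),m.sum())
p0=cv2.imread('pics/top1.png')[:,:,::-1]
df=abs(p.astype(int)-p0).max(2)>60
for n,(a,b,c,e) in dict(pliers=(105,137,270,342),driver=(216,234,345,415),tape=(120,155,436,470),jar=(104,136,405,436),can=(112,140,203,232),mug=(132,168,166,206)).items(): print(n,df[a:b,c:e].sum())
E
```

```text
wrist_force: [0.7, 0.2, 0.7]
finger_force: 0.0
t 39.77 cradle xyz -0.4267 0.0643 0.2059 rpy [179.71   0.27  90.8 ] F [0.7 0.2 0.7] w 0.0002
white front 5.3
handle top 0.158534024359789 48
pliers 0
driver 8
tape 10
jar 0
can 0
mug 0
```

```bash
python3 -c "from workcell import arm;print(arm.finish_job())"
```

```text
the job is handed in; nothing more can be done
None
```

Job handed in at about 40 s: the radio's front is level with the cheeks to within about 0.5 mm, the spring foot is pressed in about 6–7 mm, and the button was pressed fully and released. I overshot by 4.5 mm and pushed the radio back from its rear corners, so the plug probably sits about 4.5 mm behind the radio, at roughly 0.0245 instead of 0.02.

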